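# Pack the mortar prisms and scraper, shut and clamp the box

### The arm

A 6-joint arm with a two-finger parallel gripper is mounted at the origin on the work surface. World frame = base frame: x ahead of the robot, y to its left, z up, the work surface at z = 0. Lengths are in mm, angles in rad, forces in N, time in s.
With the tool pointing down it reaches from about 350 to 975 mm from the base axis. Payload 7.1 kg.
Tool frame: the origin (TCP) lies midway between the tips of the shut fingers; the grasp point (between the pads) lies 19 mm behind it; z points along the fingers, y is the line along which they close (so a half turn about z gives the same grasp; the last joint's range is limited). The gripper opens to 88 mm and grips with 3 to 60 N. Pads are 20 mm wide; open, the fingers measure 115 mm over their backs; the gripper's body (75 mm by 178 mm) begins 61 mm behind the grasp point.
Start: joints at [1.219, 0.423, 1.63, -0, 1.089, -0.019], TCP at [204.15, 590.701, 187.375] pointing down, gripper open.
Joint ranges: [-3, 3], [-0.9, 2.11], [0.09, 2.58], [-1.31, 4.45], [0.11, 2.69], [-2.54, 2.54]. Speed limits (rad/s): [2.39, 2.39, 3.01, 3.14, 3.14, 3.14].

### API

Orientations are given as a rotation vector (axis times angle).
In Python, from workcell import ctrl gives the robot as it stands. The module is installed in compiled form; this text tells all that it offers.
- The arm moves only by the tool apply_moves, never from a script. Its argument "targets" is a list of rows, each a list of 3 entries, a list of its own where there are three numbers: the opening, from -1 (shut) to 1 (fully open), then the shift along the tool's x, y, z normalised to -1 to 1, where 1 is 5 cm, then the turn, a rotation vector about the tool's x, y, z normalised to -1 to 1, where 1 is 90 degrees. In form: [[jaw, [x, y, z], [wx, wy, wz]], ...]. A call has 1 to 8 rows; each row shifts and turns the commanded pose from where the row before left it, along the tool's axes as they then stand; what a row does not reach is not made up. A row lasts 1/8 s, in which the tool goes at most 62.5 mm and 10.7 degrees, less where a joint would pass 70% of its speed; a pose out of reach is approached as far as the arm can. A call with a number of a shift or a turn outside -1 to 1 is refused whole. A call with a gripper value outside its range is refused whole. The fingers move at their own pace and stop on an object; the grip force is fixed at half the most. Time passes only in rows, so rows that do not move let the fingers close. It gives the time, the measured TCP pose, the force, the opening and the grip force at its end, in the units of the state.
- ctrl.get_obs(): the state, without advancing time (a new reading comes with each control period).
- ctrl.get_image(name): name is "side" or "top"; returns a dict with "pixels" (480x640x3 uint8, blue, green, red), "camera_matrix" (3x3 intrinsics, pixels), "k1" (the pictures are not rectified: a ray, as slopes to the right and down, at radius r is drawn at 1 + k1 r^2 times it, then the intrinsics apply), "view" (4x4, takes a point from world to camera coordinates). Camera axes: x right, y down, z forward; pixel columns grow to the right and rows downward; lengths in mm; the calibration is good to about 2 mm. A picture is of the moment at which its call begins. There is no depth.
- ctrl.close_job(): hands the job in; it is judged then, once.
Trained networks look in the newest picture that a camera, given by its name, has taken for a name from the list of things; names that differ only in an ending like _2 or _b are one class to them, and where a whole thing is asked for, a point or a joint stands for the part that bears it (a point fixed in the world has none). Each returns a list of dicts, best first, with "score" (0 to 1); they miss things now and then, are a little off and sometimes report something else, mostly with a low value. They report only what shows in the picture. A call takes as long as a camera call. They do not tell look-alikes from the thing itself.
- ctrl.masks_of(label, camera): "region" (480x640 bool, what is visible of it) and "bbox" ([left, top, right, bottom] in pixels, round what is visible of it).
- ctrl.pinpoint(label, camera): "xy" ([column, row] in pixels: a listed point, or the origin of a listed thing).
The state is a dict: "t": time; "qpos": joint angles; "qvel": joint speeds; "joint_torque": joint torques, N m; "ee_pos": TCP position; "orientation": TCP orientation; "ft_force": force on the tool from outside, world axes, zero at the start; "moment": the same for the moment, N m; "width": finger opening in mm; "grasp_force": force on a finger pad.
Only numpy, scipy, OpenCV 4.12 (cv2) and the standard library are available. Lean on these libraries where they do the work, as an engineer would, in place of code of your own. Each camera call takes 0.05 s, during which the arm holds its last target. There are 200 camera calls.

### The job

Pack this set of mortar prisms for the press room: lay every prism on this bench lengthwise on the floor of its own groove in the carrying box and slide the scraper, blade first, fully home into the flat sheath on the box's side. When the prisms are in, shut the lid, and only then push both toggle-clamp handles fully down to hold it. Leave the notebook and the marker where they lie.

Things in the scene. Friction and masses are not known exactly. Their poses are not given: they have to be found in the camera images.
- box: open carrying box, bare aluminium, fixed to the bench; origin: centre of its underside, z up. Outer size 234 (x) by 182 (y) by 56 high, walls 6 thick, floor top at z = 8. Three grooves along y on the floor (see groove_1). Lid hinged on the +y wall; two toggle clamps on the -y wall at x = -50 and +50; a flat sheath for the scraper lies on the bench along the -x wall (see sheath_mouth)
- groove_1 (a point): middle of the floor of the groove at x = -66 in the box frame, 8 above the bench; axes as the box. Grooves are 46 wide, 170 long, at x = -66, 0, 66; the grey plastic lands between and beside them are 12 high (tops at z = 20). Beside a prism in a groove there are 26 to a neighbouring prism, 25 to the side wall; its top is 8 below the lid
- groove_2 (a point): the same for the middle groove, x = 0
- groove_3 (a point): the same for the groove at x = +66
- prism_1: a brown mortar prism, 160 (x) by 40 by 40, about 0.56 kg, loose, on the bench at the right; origin: its centre; x along its length. Two or three are present, all alike; any prism may go in any groove
- prism_2: a brown mortar prism, 160 (x) by 40 by 40, about 0.56 kg, loose, on the bench at the right; origin: its centre; x along its length. Two or three are present, all alike; any prism may go in any groove
- prism_3: a brown mortar prism, 160 (x) by 40 by 40, about 0.56 kg, loose, on the bench at the right; origin: its centre; x along its length. Two or three are present, all alike; any prism may go in any groove
- scraper: flat scraper lying on the bench, 200 long, 0.28 kg, both faces alike; origin: centre of its wooden handle (110 long, 26 wide, 22 thick); x points to the steel blade, which is 90 long, 60 wide, 3 thick, at mid-thickness of the handle, from x = 55 to 145. It balances 30 ahead of the origin. It lies level on its handle, origin and blade 11 above the bench
- scraper_tip (a point): middle of the blade's front edge, 145 from the scraper's origin; axes as the scraper
- sheath_mouth (a point): centre of the sheath's mouth, at (-180, 0, 11) in the box frame; axes as the box. Slot 66 wide (x), 10 high, 92 deep; sheath 78 wide, 22 high. The blade goes in towards +y; the handle stays outside, lying on the bench before the mouth, 50 clear of the box wall. Fully home, the handle's front end is at the mouth: origin 55 before it (-y)
- lid (a joint): the lid's hinge, rad: 0 = shut, 1.57 = upright; starts open at 1.45 to 1.7, stop at 1.75. Stiff: the lid stays where it is left; about 5 N at its edge moves it. Aluminium plate 234 by 182, 6 thick, with a tab 50 wide, 19 long in the middle of its free edge; shut, its top is at z = 62
- lid_hinge (a point): middle of the lid's hinge axis, which runs along the box's x at y = 91, z = 56 (box frame), on the lid's inner face; turns with the lid
- lid_edge (a point): middle of the lid's free edge, 182 from the hinge axis, at mid-thickness (without the tab)
- clamp_1 (a joint): handle of toggle clamp 1 (at x = -50 in the box frame), rad: about 0 = upright, open; grows as the handle is pushed outwards (to the box's -y) and down; 1.5 = level, clamp fully down (stop). Axis along the box's x at y = -128, z = 76. Handle 110 long, round black grip 18 thick from 40 to 110 off the axis. Stays where it is left; about 2 N at the grip moves it
- clamp_1_tip (a point): outer end of clamp 1's handle, 110 from its axis. Open, the short clamping arm stands beside the handle on its lid side, up to z = 120; a linkage swings it down on the lid as the handle goes down
- clamp_2 (a joint): handle of toggle clamp 2 (at x = 50 in the box frame), rad: about 0 = upright, open; grows as the handle is pushed outwards (to the box's -y) and down; 1.5 = level, clamp fully down (stop). Axis along the box's x at y = -128, z = 76. Handle 110 long, round black grip 18 thick from 40 to 110 off the axis. Stays where it is left; about 2 N at the grip moves it
- clamp_2_tip (a point): outer end of clamp 2's handle; as clamp_1_tip
- notebook: bystander: an open notebook, 200 by 145 by 15, loose, front left on the bench; origin: centre of its underside
- marker: bystander: a blue marker pen, 130 long, 16 thick, loose, front right on the bench; origin: centre of its underside
- comparator: bystander, fixed at the right: a length comparator with a round foot 150 across and two columns, 320 high; origin: centre of its underside
Not all that is in view belongs to the job. What is shaped like the prism_1 but blue or green is not meant.

How it is judged (in metres and radians):
On the way, in this order (a step that is already met when the one before it is completed fails the run):
1. every prism present lies in a groove of the box (z of prism_1 in the frame of box between 0.02 and 0.0315 m and x of prism_1 in the frame of box between -0.075 and 0.075 m and y of prism_1 in the frame of box between -0.012 and 0.012 m and angle between the x axis of each of prism_1, prism_2, prism_3 and the y axis of box, either way round below 0.1 rad and z of prism_2 in the frame of box between 0.02 and 0.0315 m and x of prism_2 in the frame of box between -0.075 and 0.075 m and y of prism_2 in the frame of box between -0.012 and 0.012 m and z of prism_3 in the frame of box between 0.02 and 0.0315 m and x of prism_3 in the frame of box between -0.075 and 0.075 m and y of prism_3 in the frame of box between -0.012 and 0.012 m), for 0.2 s.
2. then the lid is shut (value of joint lid below 0.05 rad), for 0.2 s.
3. then both clamps are down (value of joint each of clamp_1, clamp_2 above 1.42 rad), for 0.2 s.
At the end, for the whole second after the job is handed in: every prism present lies on a groove floor (raised < 3.5 mm, within 12 mm of mid-length, 0.1 rad along it); scraper blade in the sheath to within 12 mm of fully home, 0.12 rad along it, at rest; lid below 0.05 rad; both clamps beyond 1.42 rad (all of step 1 and all of step 3 and y of scraper in the frame of sheath_mouth between -0.067 and -0.045 m and x of scraper in the frame of sheath_mouth between -0.01 and 0.01 m and y of scraper_tip in the frame of sheath_mouth between 0.075 and 0.105 m and z of scraper_tip in the frame of sheath_mouth between -0.006 and 0.006 m and angle between the x axis of scraper and the y axis of box, either way round below 0.12 rad and value of joint lid below 0.05 rad and linear speed of scraper below 0.02 m/s); the robot touches nothing.
It fails at once if the notebook is moved more than 30 mm (distance of notebook from where it was at the start of the episode above 0.03 m).
It fails at once if the marker is moved more than 30 mm (distance of marker from where it was at the start of the episode above 0.03 m).
Of prism_1, prism_2, prism_3 only 2 to 3 are there at a start; the rules pass over those that are not, and their reading is None.
At some moment in a run one of prism_1, prism_2, prism_3, scraper may be knocked a few centimetres aside while the robot is not near it.
Once in a run the grip may slacken for a moment while it holds something.
It also fails if it takes over 208 s, if anything falls off the work surface, if the arm or the gripper's body presses on something with over 40 N, if the wrist force passes 120 N, or if a joint passes its speed limit or range.

## Working session

There is one attempt and no reset: what is moved stays moved. The work goes in short steps, Python scripts to look and compute and a tool call to move; the robot and the scene stay as the last step left them, time stands still between calls to the robot, and variables do not carry over. Pictures are saved under pics/ and viewed, at most 14 in all, crops included, and the job is handed in when it is done.

Besides the shell and the picture viewer there is one more tool, called after "Call:" as name([rows], argument=value, ...), one row to a line, values as JSON. apply_moves: Moves the arm, as the interface text tells. Scaled input: -1 to 1 covers 5 cm each way for a shift and 90 degrees each way for a turn. Its arguments: {"type":"object","properties":{"targets":{"type":"array"}},"required":["targets"]}

```bash
mkdir -p pics; ls
cat > h.py <<'E'
import numpy as np, cv2
from workcell import ctrl
from scipy.spatial.transform import Rotation as R
def cam(n):
    im=ctrl.get_image(n); return im
def ray(im,uv):
    K=np.array(im["camera_matrix"]);V=np.array(im["view"])
    d=np.array([im["k1"],0,0,0,0],float)
    p=cv2.undistortPoints(np.array([[uv]],float),K,d,None,None,None)[0,0] if 0 else und(im,uv)
    Rm=V[:3,:3]; o=-Rm.T@V[:3,3]; r=Rm.T@np.array([p[0],p[1],1]); return o,r/np.linalg.norm(r)
def und(im,uv):
    K=np.array(im["camera_matrix"]); s=np.array([(uv[0]-K[0,2])/K[0,0],(uv[1]-K[1,2])/K[1,1]]); p=s.copy()
    for _ in range(30): p=s/(1+im["k1"]*(p@p))
    return p
def onz(im,uv,z):
    o,r=ray(im,uv); return o+r*(z-o[2])/r[2]
def proj(im,P):
    V=np.array(im["view"]);K=np.array(im["camera_matrix"]); c=V[:3,:3]@np.array(P,float)+V[:3,3]; p=c[:2]/c[2]; p=p*(1+im["k1"]*(p@p))
    return np.array([K[0,0]*p[0]+K[0,2],K[1,1]*p[1]+K[1,2]])
def tri(a,ua,b,ub):
    o1,r1=ray(a,ua);o2,r2=ray(b,ub)
    s=np.linalg.lstsq(np.c_[r1,-r2],o2-o1,rcond=None)[0]
    p,q=o1+s[0]*r1,o2+s[1]*r2; return (p+q)/2,np.linalg.norm(p-q)
E
python3 - <<'E'
from h import *
o=ctrl.get_obs(); print(o)
for n in("side","top"):
    im=cam(n); cv2.imwrite(f"pics/{n}0.png",im["pixels"]); V=np.array(im["view"]); print(n,im["k1"],im["camera_matrix"],-V[:3,:3].T@V[:3,3],V[:3,:3].round(2).tolist())
    for l in("prism_1","scraper"):
        for d in ctrl.masks_of(l,n): print(l,round(d["score"],2),np.round(d["bbox"]))
    for l in("prism_1","scraper","scraper_tip","sheath_mouth","box","groove_1","groove_2","groove_3","lid_edge","lid_hinge","clamp_1_tip","clamp_2_tip","notebook","marker","comparator"):
        print(l,[(round(d["score"],2),np.round(d["xy"],1).tolist()) for d in ctrl.pinpoint(l,n)])
E
```

```text
pics
{'t': 0.0, 'qpos': array([ 1.21900197e+00,  4.23842465e-01,  1.63068932e+00, -1.01728054e-05,
        1.08862046e+00, -1.90243559e-02]), 'qvel': array([-0.0011792 , -0.0019657 , -0.00113688, -0.00013128, -0.00051946,
       -0.00073794]), 'joint_torque': array([-1.99726193e-03, -5.44634342e+01, -2.73659223e+01,  6.42745988e-02,
        2.28965271e-02, -1.38209793e-04]), 'ee_pos': array([203.9430189 , 590.13274535, 186.60100531]), 'orientation': array([-5.20251809e-01, -3.09793252e+00,  2.41021253e-03]), 'ft_force': array([-0.34510166,  0.52201751, -0.02800413]), 'moment': array([-0.02339267,  0.01171406,  0.00936319]), 'grasp_force': 0.0, 'width': 87.7677965024386}
side -0.03035589031008416 [[438.91060781   0.         326.18441675]
 [  0.         438.91060781 243.03772943]
 [  0.           0.           1.        ]] [-119.60121968 -663.98034489  755.1343557 ] [[0.76, -0.65, 0.01], [-0.4, -0.47, -0.79], [0.52, 0.59, -0.62]]
prism_1 0.87 [446. 390. 482. 479.]
prism_1 0.86 [407. 266. 463. 317.]
prism_1 0.71 [286. 362. 350. 449.]
prism_1 0.57 [376. 252. 425. 297.]
scraper 0.91 [300. 
[... 1674 characters left out ...]
 [244.9, 240.5]), (0.37, [474.7, 212.6])]
box [(0.67, [252.9, 181.5])]
groove_1 [(0.94, [259.0, 163.6]), (0.75, [249.3, 199.3]), (0.57, [256.9, 181.4]), (0.4, [295.5, 164.4])]
groove_2 [(0.94, [259.0, 163.6]), (0.75, [249.3, 199.3]), (0.57, [256.9, 181.4]), (0.4, [295.5, 164.4])]
groove_3 [(0.94, [259.0, 163.6]), (0.75, [249.3, 199.3]), (0.57, [256.9, 181.4]), (0.4, [295.5, 164.4])]
lid_edge [(0.97, [210.6, 165.2])]
lid_hinge [(0.75, [180.8, 247.2]), (0.73, [255.9, 183.4]), (0.6, [225.3, 174.9])]
clamp_1_tip [(0.37, [287.2, 195.4])]
clamp_2_tip [(0.56, [298.1, 167.8])]
notebook [(0.83, [179.4, 249.7]), (0.54, [262.1, 165.1])]
marker [(0.45, [418.8, 267.1])]
comparator [(0.9, [472.6, 210.5])]
```

Run:
```python
import cv2
a=cv2.imread("pics/top0.png");b=cv2.imread("pics/side0.png")
cv2.imwrite("pics/top0c.png",cv2.resize(a[120:360,150:510],(800,533),interpolation=cv2.INTER_CUBIC))
```

```text
(no output)
```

View pics/top0c.png

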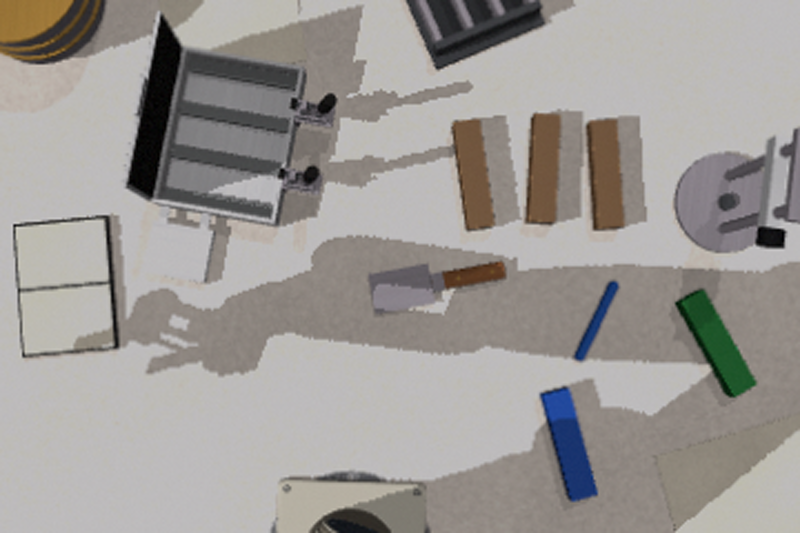

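View pics/side0.png

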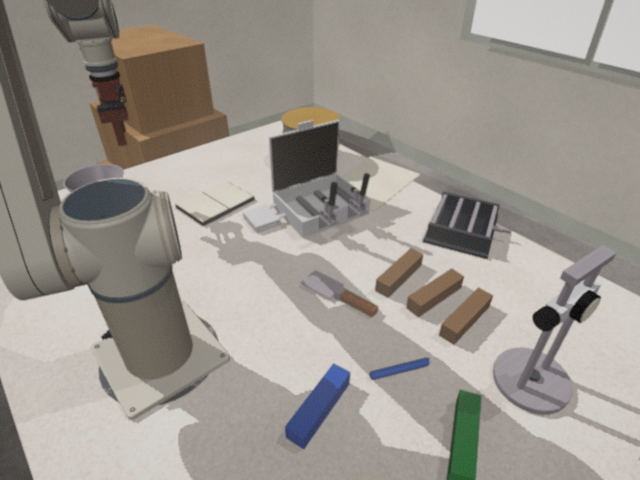

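The top view shows three brown prisms at about (365,197), (393,197), (422,200), with the scraper at (345,248), its blade pointing left. The box is at (253,182) with the lid upright and the sheath at (232,232). The dark rack at the top and the blue and green bars are distractors. Next I fit poses with models.

```bash
cat > fit.py <<'E'
from h import *
from scipy.optimize import minimize, least_squares
def T(x,y,a,P):
    c,s=np.cos(a),np.sin(a); P=np.asarray(P,float); return np.c_[x+c*P[:,0]-s*P[:,1],y+s*P[:,0]+c*P[:,1],P[:,2]]
def boxpts(l,w,z0,z1,cx=0): return np.array([[cx+i*l/2,j*w/2,z] for i in(-1,1) for j in(-1,1) for z in(z0,z1)])
def sil(im,P,S=8,roi=None):
    u=np.array([proj(im,p) for p in P]); h=cv2.convexHull(u.astype(np.float32))[:,0]
    l,t,r,b=roi; m=np.zeros(((b-t)*S,(r-l)*S),np.uint8)
    cv2.fillPoly(m,[np.round(((h-[l,t]+.5)*S-.5)*16).astype(np.int32)],1,shift=4)
    return cv2.resize(m.astype(np.float32),(r-l,b-t),interpolation=cv2.INTER_AREA)
def fitsil(obs,parts,x0,step=(12,12,.15)):
    """obs: list of (im,mask float,roi)"""
    def c(v):
        e=0
        for im,m,roi in obs:
            s=np.zeros(m.shape,np.float32)
            for P in parts: s=np.maximum(s,sil(im,T(*v,P),roi=roi))
            e+=((s-m)**2).sum()/m.sum()
        return e
    x0=np.array(x0,float); best=None
    for k in range(2):
        sx=np.array([x0]+[x0+np.eye(3)[i]*np.array(step)*(1-.6*k) for i in range(3)])
        r=minimize(c,x0,method="Nelder-Mead",options=dict(initial_simplex=sx,xatol=.05,fatol=1e-5)); x0=r.x
    return r.x,r.fun
def brown(im):
    h=cv2.cvtColor(im["pixels"],cv2.COLOR_BGR2HSV); return ((h[...,0]<20)&(h[...,1]>85)&(h[...,2]>30))
def prisms(ims,starts,z0=0):
    out=[]
    for x,y,a in starts:
        obs=[]
        for im in ims:
            u=proj(im,[x,y,20]); 
            n,lab,st,ce=cv2.connectedComponentsWithStats(brown(im).astype(np.uint8))
            l,t=(u-45).astype(int); r,b=l+90,t+90
            k=[i for i in range(1,n) if st[i,4]>100 and np.linalg.norm(ce[i]-u)<12]
            if not k: continue
            k=min(k,key=lambda i:np.linalg.norm(ce[i]-u))
            obs.append((im,(lab[t:b,l:r]==k).astype(np.float32),(l,t,r,b)))
        v,f=fitsil(obs,[boxpts(160,40,z0,z0+40)],(x,y,a)); out.append((v,f,len(obs)))
    return out
def boxfit(dets,x0):
    loc=dict(sheath_mouth=(-180,0,11),box=(0,0,0),groove_1=(-66,0,8),groove_2=(0,0,8),groove_3=(66,0,8),lid_hinge=(0,91,56))
    def f(v): return np.concatenate([proj(im,T(*v,[loc[n]])[0])-uv for im,n,uv in dets])
    return least_squares(f,x0,loss="soft_l1",x_scale=(10,10,.1))
E
python3 - <<'E'
from fit import *
s,t=cam("side"),cam("top")
D=[(s,"sheath_mouth",(267.4,229.7)),(t,"sheath_mouth",(244.9,240.5)),(s,"box",(318.7,210.2)),(t,"box",(252.9,181.5)),(s,"groove_1",(302.6,213.4)),(s,"groove_2",(320.1,205.5)),(s,"groove_3",(338.9,203.1)),(t,"groove_1",(249.3,199.3)),(t,"groove_2",(256.9,181.4)),(t,"groove_3",(259,163.6)),(s,"lid_hinge",(304.4,183.8))]
c=onz(t,(254,182),8); r=boxfit(D,(c[0],c[1],1.4)); print(r.x,r.cost,r.fun.round(1).tolist())
v=r.x; print("box",v)
pr=[]
for a,b in(((365,197),(465.9,315.6)),((393,197),(434,290)),((422,200),(398,274))):
    c=onz(t,a,40); pr.append((c[0],c[1],0.15))
for p in prisms([s,t],pr): print(p)
for p in prisms([t],pr): print(p)
# networks prisms triangulated height
for a in((365.9,197),(393.5,197.1),(422.5,200.9)):
    for b in((398,274.2),(434.2,290.3),(465.9,315.6)):
        P,e=tri(t,a,s,b)
        if e<25: print(a,b,P.round(),round(e,1))
print("scr",tri(t,(359.8,245.3),s,(356.2,299.3)),tri(t,(317.2,253),s,(307.5,276.9)),onz(t,(359.8,245.3),11),onz(t,(317.2,253),11))
# overlay
w=lambda P:T(*v,P)
for im,n,roi,S in((t,"top",(185,115,325,265),5),(s,"side",(230,100,400,260),4.5)):
    l,tt,rr,b=roi; I=cv2.resize(im["pixels"][tt:b,l:rr],None,fx=S,fy=S,interpolation=cv2.INTER_CUBIC)
    def line(A,B,col=(0,0,255)):
        q=[tuple(int(z) for z in np.round((proj(im,p)-[l,tt]+.5)*S)) for p in w([A,B])]; cv2.line(I,q[0],q[1],col,1)
    for z in(0,56):
        q=[(-117,-91,z),(117,-91,z),(117,91,z),(-117,91,z)]
        for i in range(4): line(q[i],q[(i+1)%4])
    for x in(-66,0,66):
        for d in(-23,23): line((x+d,-85,20),(x+d,85,20),(0,255,0))
    q=[(-219,0,22),(-141,0,22),(-141,98,22),(-219,98,22)]
    for i in range(4): line(q[i],q[(i+1)%4],(255,0,0))
    for x in(-50,50): line((x,-128,76),(x,-128,186),(0,255,255))
    cv2.imwrite(f"pics/ov_{n}.png",I)
E
```

```text
[611.04413373 197.26300214  -6.4165355 ] 20.758058706856964 [0.6, -4.2, -0.2, -4.6, 1.8, -0.0, 1.6, 1.6, -0.6, 1.1, 0.4, 2.5, -0.7, -1.3, 1.4, 2.8, -2.7, 1.3, -1.4, -0.2, 0.5, -2.1]
box [611.04413373 197.26300214  -6.4165355 ]
(array([ 5.68433495e+02, -1.62285279e+02,  1.99239522e-01]), np.float64(1.091333031654358), 2)
(array([ 5.80408029e+02, -2.66570243e+02,  2.06630706e-03]), np.float64(0.9051880836486816), 2)
(array([ 5.74197687e+02, -3.58956002e+02,  1.11180243e-01]), np.float64(0.6611905694007874), 2)
(array([ 5.67739188e+02, -1.62715219e+02,  1.55408750e-01]), np.float64(0.06808779388666153), 1)
(array([ 5.80061860e+02, -2.66592365e+02, -3.51041648e-02]), np.float64(0.09242426604032516), 1)
(array([ 5.73074872e+02, -3.59300453e+02,  7.72461397e-02]), np.float64(0.09674568474292755), 1)
(365.9, 197) (398, 274.2) [ 567. -169.   14.] 15.1
(393.5, 197.1) (434.2, 290.3) [ 574. -266.   24.] 2.0
(422.5, 200.9) (465.9, 315.6) [ 565. -363.   22.] 3.0
scr (array([ 414.47422487, -160.36926045,   16.30934209]), np.float64(6.166021989146121)) (array([383.79233333, -19.89913643,   7.48658588]), np.float64(1.3549324354151284)) [ 412.42045892 -158.67364032   11.        ] [383.16528138 -19.53942519  11.        ]
```

View pics/ov_top.png

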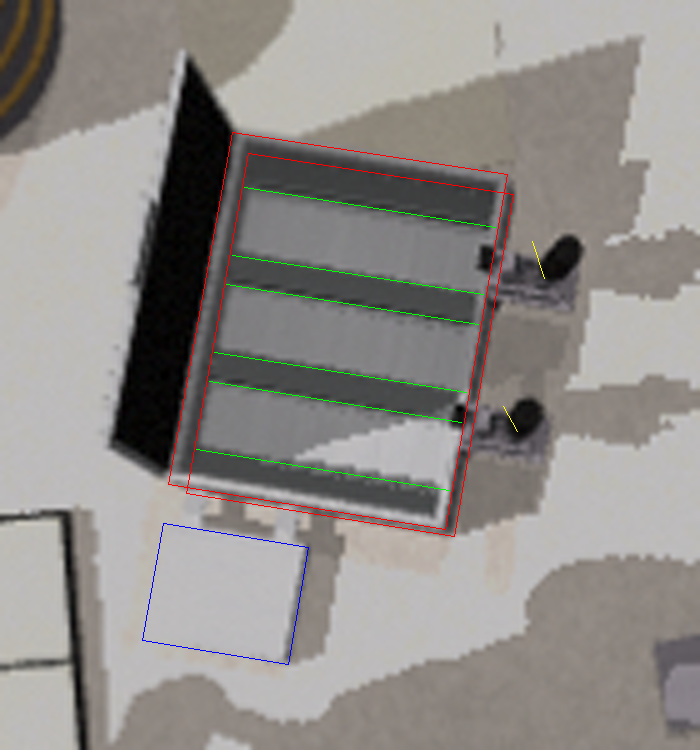

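View pics/ov_side.png

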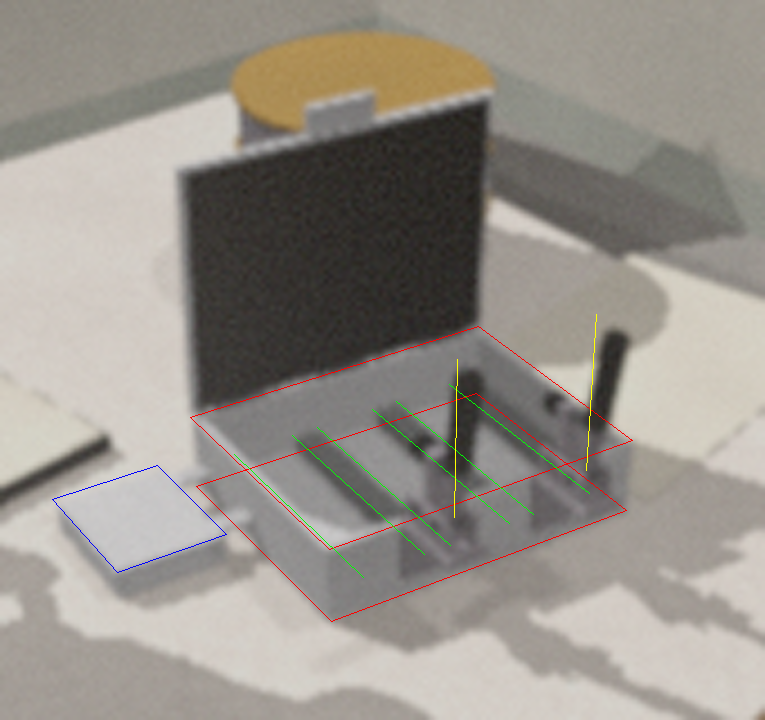

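The overlays fit to about 1 px. The rim at top right (513,182 in the crop) sits slightly right of and below the model. I'll refine with image gradients.

```bash
cat > refine.py <<'E'
from fit import *
def edges(kind):
    E=[]
    if kind=="top":
        for x in(-66,0,66):
            for d in(-23,23): E.append(((x+d,-55,20),(x+d,75,20)))
        E+= [((117,-91,56),(117,85,56)),((-117,-91,56),(-117,85,56)),((-117,-91,56),(117,-91,56))]
        q=[(-219,0,22),(-141,0,22),(-141,92,22),(-219,92,22)]; E+=[(q[0],q[1]),(q[0],q[3]),(q[2],q[3])]
    else:
        E+=[((-117,-91,56),(-117,85,56)),((-117,-91,0),(-117,-91,56)),((-117,-91,0),(117,-91,0)),((117,-91,0),(117,-91,56)),((-117,-91,56),(-70,-91,56)),((-43,-60,20),(-43,60,20)),((-89,-60,20),(-89,60,20))]
        q=[(-219,0,22),(-141,0,22)]; E+=[((-219,0,22),(-141,0,22)),((-219,0,0),(-141,0,0)),((-219,0,22),(-219,92,22))]
    return E
def samp(kind,n=40): return [np.linspace(a,b,n) for a,b in edges(kind)]
def score(v,data):
    e=0
    for im,g,S in data:
        for P in S:
            u=np.array([proj(im,p) for p in T(*v,P)]); d=u[-1]-u[0]; L=np.linalg.norm(d); n=np.array([-d[1],d[0]])/L
            m=[cv2.remap(k,u[:,:1].astype(np.float32),u[:,1:].astype(np.float32),cv2.INTER_LINEAR)[:,0] for k in g]
            e+=min(L,80)*np.minimum(np.abs(m[0]*n[0]+m[1]*n[1]),40).mean()/40
    return -e
def prep(im,kind,sg=1.0):
    g=cv2.GaussianBlur(cv2.cvtColor(im["pixels"],cv2.COLOR_BGR2GRAY).astype(np.float32),(0,0),sg)
    return im,(cv2.Sobel(g,cv2.CV_32F,1,0)/8*2,cv2.Sobel(g,cv2.CV_32F,0,1)/8*2),samp(kind)
def refine(data,v):
    b=None
    for dx in(-5,0,5):
        for dy in(-5,0,5):
            r=minimize(score,np.array(v)+[dx,dy,0],args=(data,),method="Nelder-Mead",options=dict(initial_simplex=np.array(v)+[[dx,dy,0],[dx+3,dy,0],[dx,dy+3,0],[dx,dy,.02]],xatol=.02,fatol=1e-3))
            if b is None or r.fun<b.fun: b=r
    return b
E
python3 - <<'E'
from refine import *
s,t=cam("side"),cam("top"); v=(611,197.3,-.1334)
a,b=prep(s,"side"),prep(t,"top")
for n,d in(("side",[a]),("top",[b]),("both",[a,b])):
    r=refine(d,v); print(n,r.x.round(3),r.fun)
v=r.x; print(v)
# prisms with network masks
for im,n in((s,"side"),(t,"top")):
    for d in ctrl.masks_of("prism_1",n):
        m=d["region"]; print(n,round(d["score"],2),d["bbox"],m.sum(), im["pixels"][m].mean(0).round())
def net(im,n):
    out=[]
    for l in ("prism_1","prism_2"):
        for d in ctrl.masks_of(l,n):
            c=im["pixels"][d["region"]].mean(0)
            if c[2]>c[0]*1.2 and c[2]>c[1]*1.1: out.append(d["region"])
    return out
ms=net(s,"side")
for st in((568,-162.5,.155),(580,-266.5,-.035),(573,-359,.077)):
  for sel in("t","st"):
    obs=[]
    if "t" in sel:
        u=proj(t,[*st[:2],20]); l,q=(u-45).astype(int); n,lab=cv2.connectedComponents(brown(t).astype(np.uint8)); k=lab[tuple(np.round(u[::-1]).astype(int))]
        obs.append((t,(lab[q:q+90,l:l+90]==k).astype(np.float32),(l,q,l+90,q+90)))
    if "s" in sel:
        u=proj(s,[*st[:2],20]); l,q=(u-45).astype(int)
        m=[x for x in ms if np.linalg.norm(np.argwhere(x).mean(0)[::-1]-u)<10]
        if m: obs.append((s,m[0][q:q+90,l:l+90].astype(np.float32),(l,q,l+90,q+90)))
    print(sel,len(obs),fitsil(obs,[boxpts(160,40,0,40)],st,step=(6,6,.08)))
E
```

```text
side [ 6.03566e+02  1.97020e+02 -1.23000e-01] -124.49729142764593
top [ 6.09513e+02  1.97245e+02 -1.56000e-01] -318.314861610585
both [ 6.08871e+02  1.97033e+02 -1.51000e-01] -426.10358667785727
[ 6.08871171e+02  1.97033257e+02 -1.51083334e-01]
side 0.87 [406.9, 267.3, 462.4, 314.9] 1321 [ 79.  98. 119.]
side 0.7 [443.6, 391.4, 480.1, 478.7] 2373 [60. 98. 56.]
side 0.67 [376.1, 251.6, 424.7, 298.3] 1143 [ 82. 100. 120.]
side 0.65 [439.0, 289.3, 493.6, 344.6] 1419 [ 81. 100. 122.]
side 0.57 [283.9, 362.1, 349.7, 449.8] 2450 [127.  81.  68.]
side 0.51 [323.3, 184.9, 339.1, 215.7] 226 [69. 70. 73.]
top 0.97 [387.5, 171.6, 404.3, 224.3] 650 [ 63.  85. 110.]
top 0.94 [355.8, 174.9, 372.6, 224.9] 671 [ 65.  87. 112.]
top 0.93 [454.7, 253.2, 488.7, 297.2] 738 [39. 76. 30.]
top 0.8 [414.9, 176.9, 433.2, 224.6] 658 [ 61.  83. 108.]
top 0.8 [397.7, 293.2, 419.2, 345.8] 641 [117.  56.  29.]
t 1 (array([ 5.67736205e+02, -1.62672258e+02,  1.54997518e-01]), np.float64(0.06593771278858185))
st 2 (array([ 5.66689501e+02, -1.64240138e+02,  1.68834107e-01]), np.float64(0.13139380514621735))
t 1 (array([ 5.80088169e+02, -2.67036157e+02, -3.53979138e-02]), np.float64(0.09422663599252701))
st 2 (array([ 5.79188063e+02, -2.67154851e+02, -3.16403035e-02]), np.float64(0.14523659646511078))
t 1 (array([ 5.73160302e+02, -3.59720807e+02,  9.25655241e-02]), np.float64(0.09893379360437393))
st 2 (array([ 5.72358994e+02, -3.60380641e+02,  9.12465976e-02]), np.float64(0.12279102951288223))
```

```bash
cat > plan.py <<'E'
from h import *
import sys
BOX=(609,197,-.153)
def b2w(p,v=BOX):
    c,s=np.cos(v[2]),np.sin(v[2]); return np.array([v[0]+c*p[0]-s*p[1],v[1]+s*p[0]+c*p[1],p[2]])
def Rdown(yaw): # tool z down, tool x at world yaw
    c,s=np.cos(yaw),np.sin(yaw); return np.array([[c,s,0],[s,-c,0],[0,0,-1.]])
def pose():
    o=ctrl.get_obs(); return o["ee_pos"],R.from_rotvec(o["orientation"]).as_matrix(),o
def plan(p,Rm,wps,vmax=48,wmax=9.5,show=True):
    """wps: list of (xyz, Rot or yaw, jaw[, vmax]); returns quantised rows"""
    rows=[];p=np.array(p);Rm=Rm.copy()
    for w in wps:
        P=np.array(w[0],float); Rt=Rm if w[1] is None else (Rdown(w[1]) if np.isscalar(w[1]) else w[1]); vm=w[3] if len(w)>3 else vmax
        a=np.linalg.norm(R.from_matrix(Rm.T@Rt).as_rotvec()); n=max(1,int(np.ceil(np.linalg.norm(P-p)/vm-.02)),int(np.ceil(np.degrees(a)/wmax-.02)))
        for k in range(n,0,-1):
            s=np.round(Rm.T@(P-p)/k/50,2); r=np.round(R.from_matrix(Rm.T@Rt).as_rotvec()/k/(np.pi/2),3)
            p=p+Rm@s*50; Rm=Rm@R.from_rotvec(r*np.pi/2).as_matrix(); rows.append([w[2],(s+0).tolist(),(r+0).tolist()])
    if show:
        for i in range(0,len(rows),8): print(str(rows[i:i+8]).replace(" ","").replace("-0.0,","0,").replace("-0.0]","0]").replace("0.0,","0,").replace("0.0]","0]"))
    return p,Rm
E
python3 - <<'E'
from plan import *
s,t=cam("side"),cam("top")
p,Rm,o=pose(); print("tool x yaw",np.arctan2(Rm[1,0],Rm[0,0]),Rm.round(3).tolist())
P,e=tri(t,(210.6,165.2),s,(303.3,126.6)); print("lid edge",P,e)
hy=b2w((0,91,56)); d=P-hy; yb=np.array([-np.sin(BOX[2]),np.cos(BOX[2]),0]); print("lid ang",np.pi-np.arctan2(d[2],d@yb), np.linalg.norm(d))
print("comp",onz(t,(472.6,210.5),0),onz(s,(529.2,383.8),0),"marker",onz(t,(418.8,267.1),0),onz(s,(400.5,372.5),8),"nb",onz(t,(179.4,249.7),0))
for l in("clamp_1_tip","clamp_2_tip"): print([ (d["xy"],d["score"]) for n in("side","top") for d in ctrl.pinpoint(l,n)])
print(b2w((-66,0,0)),b2w((0,0,0)),b2w((66,0,0)),b2w((-180,-55,0)))
E
```

```text
tool x yaw 2.80882108997859 [[-0.945, 0.327, -0.0], [0.327, 0.945, -0.0], [0.0, -0.0, -1.0]]
lid edge [620.82175942 288.94157544 238.90903023] 3.127876181531541
lid ang 1.579922050361473 182.93146786775898
comp [ 540.10176333 -535.743438      0.        ] [ 529.18881584 -547.41241482    0.        ] marker [ 346.19857604 -356.78057207    0.        ] [ 348.12653119 -363.27043291    8.        ] nb [380.71034419 440.83595907   0.        ]
[([335.0, 184.0], 0.66), ([529.7, 383.1], 0.24), ([290.3, 193.8], 0.43)]
[([372.2, 176.7], 0.73), ([397.5, 371.1], 0.4), ([297.1, 163.1], 0.56)]
[543.77099123 207.05864874   0.        ] [609. 197.   0.] [674.22900877 186.94135126   0.        ] [422.72049606 170.07517107   0.        ]
```

Run:
```python
from plan import *
p,Rm,o=pose()
plan(p,Rm,[((567,-163.5,160),.16,1),((567,-163.5,18),.16,1)])
```

```text
[[1,[-0.65,-0.66,0.03],[0,0,0.094]],[1,[-0.75,-0.56,0.03],[0,0,0.094]],[1,[-0.82,-0.44,0.03],[0,0,0.094]],[1,[-0.87,-0.32,0.03],[0,0,0.094]],[1,[-0.91,-0.18,0.03],[0,0,0.094]],[1,[-0.93,-0.05,0.03],[0,0,0.094]],[1,[-0.93,0.09,0.03],[0,0,0.094]],[1,[-0.9,0.23,0.03],[0,0,0.093]]]
[[1,[-0.86,0.35,0.03],[0,0,0.094]],[1,[-0.8,0.48,0.03],[0,0,0.093]],[1,[-0.72,0.59,0.03],[0,0,0.094]],[1,[-0.63,0.69,0.03],[0,0,0.093]],[1,[-0.52,0.77,0.03],[0,0,0.094]],[1,[-0.4,0.84,0.03],[0,0,0.093]],[1,[-0.27,0.89,0.03],[0,0,0.094]],[1,[-0.14,0.92,0.03],[0,0,0.093]]]
[[1,[-0.01,0.92,0.03],[0,0,0.094]],[1,[0.13,0.92,0.04],[0,0,0.093]],[1,[0,0,0.95],[0,0,0]],[1,[0,0,0.94],[0,0,0]],[1,[0,0,0.95],[0,0,0]]]
```

Call:
apply_moves([
  [1, [-0.65, -0.66, 0.03], [0, 0, 0.094]],
  [1, [-0.75, -0.56, 0.03], [0, 0, 0.094]],
  [1, [-0.82, -0.44, 0.03], [0, 0, 0.094]],
  [1, [-0.87, -0.32, 0.03], [0, 0, 0.094]],
  [1, [-0.91, -0.18, 0.03], [0, 0, 0.094]],
  [1, [-0.93, -0.05, 0.03], [0, 0, 0.094]],
  [1, [-0.93, 0.09, 0.03], [0, 0, 0.094]],
  [1, [-0.9, 0.23, 0.03], [0, 0, 0.093]],
])

```text
t: 3.5
ee_pos: [366.1, 254.2, 175.6]
orientation: [2.161, 2.28, 0.001]
ft_force: [0.4, 0.3, 0.4]
width: 87.7
grasp_force: 0.0
```

Call:
apply_moves([
  [1, [-0.86, 0.35, 0.03], [0, 0, 0.094]],
  [1, [-0.8, 0.48, 0.03], [0, 0, 0.093]],
  [1, [-0.72, 0.59, 0.03], [0, 0, 0.094]],
  [1, [-0.63, 0.69, 0.03], [0, 0, 0.093]],
  [1, [-0.52, 0.77, 0.03], [0, 0, 0.094]],
  [1, [-0.4, 0.84, 0.03], [0, 0, 0.093]],
  [1, [-0.27, 0.89, 0.03], [0, 0, 0.094]],
  [1, [-0.14, 0.92, 0.03], [0, 0, 0.093]],
])

```text
t: 4.5
ee_pos: [527.9, -81.5, 163.5]
orientation: [3.063, 0.7, 0.001]
ft_force: [-0.3, 1.0, 0.3]
width: 87.8
grasp_force: 0.0
```

Call:
apply_moves([
  [1, [-0.01, 0.92, 0.03], [0, 0, 0.094]],
  [1, [0.13, 0.92, 0.04], [0, 0, 0.093]],
  [1, [0, 0, 0], [0, 0, 0]],
])

```text
t: 4.88
ee_pos: [568.2, -166.0, 159.7]
orientation: [3.131, 0.246, 0.001]
ft_force: [-0.2, 0.3, -0.5]
width: 88.1
grasp_force: 0.0
```

Run:
```python
from plan import *
p,Rm,o=pose(); print(p,np.arctan2(Rm[1,0],Rm[0,0]),o["qpos"].round(2),o["t"])
plan(p,Rm,[((567,-163.5,18),.16,1)])
```

```text
[ 568.16958776 -166.04661977  159.71904287] 0.15664416677430765 [-0.3   0.41  1.73 -0.    1.01  1.11] 4.875
[[1,[-0.01,-0.02,0.94],[0,0,-0.001]],[1,[0,-0.02,0.95],[0,0,-0.001]],[1,[-0.01,-0.02,0.94],[0,-0.001,0]]]
```

Call:
apply_moves([
  [1, [-0.01, -0.02, 0.94], [0, 0, 0]],
  [1, [0, -0.02, 0.95], [0, 0, 0]],
  [1, [-0.01, -0.02, 0.94], [0, 0, 0]],
  [-1, [0, 0, 0], [0, 0, 0]],
  [-1, [0, 0, 0], [0, 0, 0]],
  [-1, [0, 0, 0], [0, 0, 0]],
  [-1, [0, 0, 0], [0, 0, 0]],
])

```text
t: 5.75
ee_pos: [566.7, -160.9, 20.1]
orientation: [3.13, 0.252, 0.004]
ft_force: [-0.7, -0.7, -0.4]
width: 51.4
grasp_force: 0.0
```

Call:
apply_moves([
  [-1, [0, 0, 0], [0, 0, 0]],
  [-1, [0, 0, 0], [0, 0, 0]],
])

```text
t: 6.0
ee_pos: [565.7, -160.7, 18.8]
orientation: [3.131, 0.252, 0.001]
ft_force: [0.5, 0.1, -0.5]
width: 31.3
grasp_force: 0.0
```

Run:
```python
from plan import *
p,Rm,o=pose(); print(p,np.arctan2(Rm[1,0],Rm[0,0]),o["width"],o["grasp_force"])
g=b2w((-66,0,0))
plan(p,Rm,[((p[0],p[1],230),None,-1),((g[0],g[1],240),1.418,-1)])
```

```text
[ 565.74573299 -160.71794045   18.76332688] 0.16040013662738786 31.340582674005578 0.0
[[-1,[0,0,-0.84],[0,0,0]],[-1,[0,0,-0.85],[0,0,0]],[-1,[0,0,-0.84],[0,0,0]],[-1,[0,0,-0.85],[0,0,0]],[-1,[0,0,-0.84],[0,0,0]],[-1,[0.09,-0.92,-0.03],[0,0,-0.1]],[-1,[0.24,-0.89,-0.03],[0,0,-0.1]],[-1,[0.37,-0.84,-0.02],[0,0,-0.1]]]
[[-1,[0.5,-0.77,-0.03],[0,0,-0.1]],[-1,[0.61,-0.69,-0.02],[0,0,-0.1]],[-1,[0.71,-0.58,-0.03],[0,0,-0.1]],[-1,[0.8,-0.46,-0.02],[0,0,-0.1]],[-1,[0.86,-0.34,-0.03],[0,0,-0.101]]]
```

Run:
```python
from plan import *
for n,r in(("top",(330,150,490,270)),("side",(340,200,520,335))):
    im=cam(n); l,t,rr,b=r; cv2.imwrite(f"pics/m1_{n}.png",cv2.resize(im["pixels"][t:b,l:rr],None,fx=4.4,fy=4.4,interpolation=cv2.INTER_CUBIC))
    print(proj(im,pose()[0]), [(d["xy"],round(d["score"],2)) for d in ctrl.pinpoint("prism_1",n)], ctrl.get_obs()["width"])
```

```text
[361.67340199 198.70080591] [([422.9, 201.2], 0.91), ([472.7, 275.5], 0.72), ([394.4, 196.6], 0.71), ([406.9, 316.4], 0.62)] 23.11252622479556
[398.20788796 271.10317934] [([315.9, 401.5], 0.87), ([467.1, 314.0], 0.7), ([398.7, 274.7], 0.61), ([462.9, 432.8], 0.6), ([434.1, 289.3], 0.56)] 14.997487818801304
```

View pics/m1_side.png

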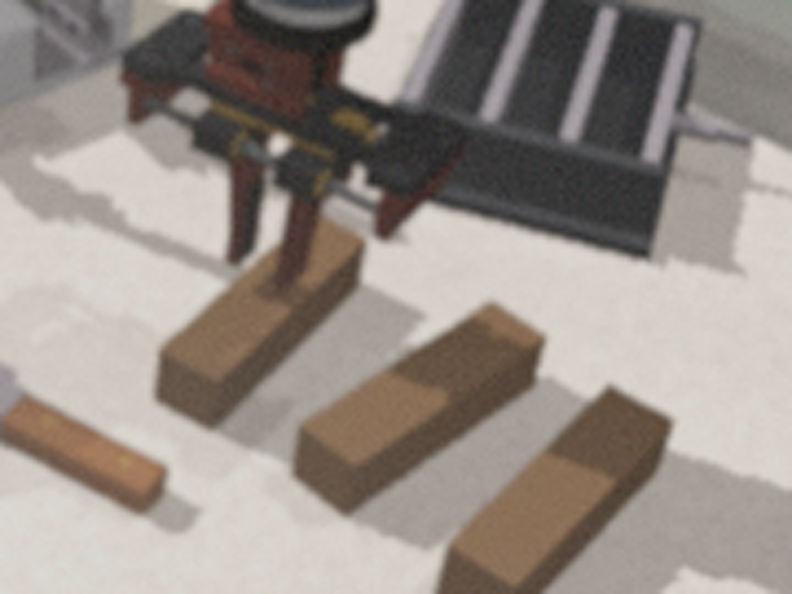

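The side view shows the right fingertip over the first prism's top at crop (290,285) and the left one beyond it at (240,262). The TCP should project to (256,313), so the tips are higher than the pose says, or the prism has moved. I'll check the top crop.

View pics/m1_top.png

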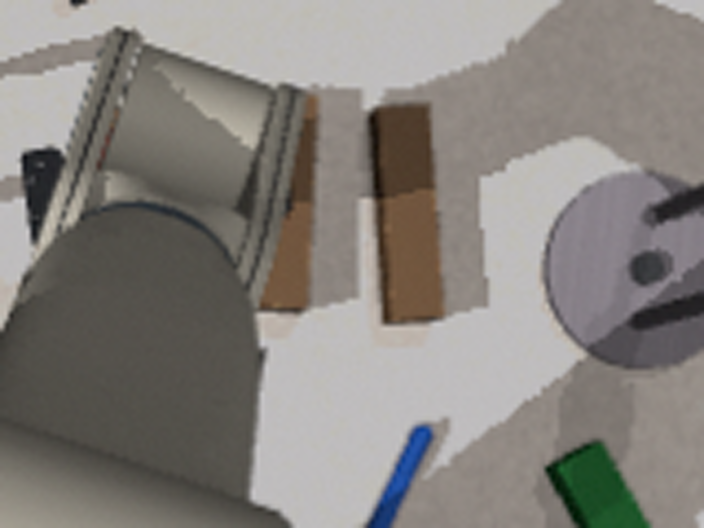

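Run:
```python
from plan import *
from fit import *
p,Rm,o=pose(); print(p,Rm.round(3).tolist(),o["width"],o["grasp_force"],o["ft_force"],o["qpos"].round(3),o["t"])
im=cam("side"); l,t=340,200
w=o["width"]/2
for z in(18.8,40,45,50,60):
    print(z,[((proj(im,[*(p+Rm[:,1]*k*(w+6))[:2],z])-[l,t]+.5)*4.4).round() for k in(-1,1)])
for P in boxpts(160,40,0,40): print(P,((proj(im,T(567,-163.5,.16,[P])[0])-[l,t]+.5)*4.4).round())
cv2.imwrite("pics/m2_side.png",cv2.resize(im["pixels"][200:335,340:520],None,fx=4.4,fy=4.4,interpolation=cv2.INTER_CUBIC))
```

```text
[ 565.51463026 -160.62931326   18.31860029] [[0.987, 0.16, -0.0], [0.16, -0.987, 0.0], [-0.0, -0.0, -1.0]] 14.997487818801304 0.0 [-1.05319255  0.65763024  0.02118753] [-0.297  0.606  1.802 -0.     0.734  1.113] 6.2
18.8 [array([239., 304.]), array([278., 325.])]
40 [array([242., 276.]), array([283., 297.])]
45 [array([243., 270.]), array([284., 290.])]
50 [array([244., 263.]), array([285., 283.])]
60 [array([246., 249.]), array([287., 270.])]
[-80. -20.   0.] [212. 431.]
[-80. -20.  40.] [219. 378.]
[-80.  20.   0.] [152. 398.]
[-80.  20.  40.] [158. 345.]
[ 80. -20.   0.] [361. 286.]
[ 80. -20.  40.] [370. 235.]
[80. 20.  0.] [303. 258.]
[80. 20. 40.] [312. 207.]
```

View pics/m2_side.png

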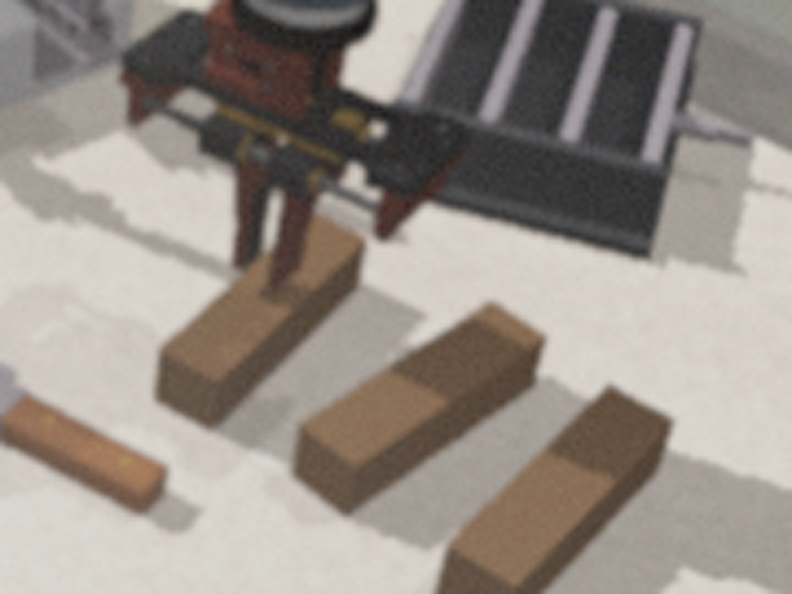

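The prism hasn't moved, and the fingertips project at about z=48 while the reading says 18. They closed freely above the prism. I'll open, lower in small guarded steps and look again.

Call:
apply_moves([
  [1, [0, 0, 0], [0, 0, 0]],
  [1, [0, 0, 0], [0, 0, 0]],
  [1, [0, 0, 0], [0, 0, 0]],
  [1, [0, 0, 0], [0, 0, 0]],
  [1, [0, 0, 0], [0, 0, 0]],
  [1, [0, 0, 0.1], [0, 0, 0]],
  [1, [0, 0, 0.1], [0, 0, 0]],
  [1, [0, 0, 0.04], [0, 0, 0]],
])

```text
t: 7.25
ee_pos: [565.2, -160.5, 5.8]
orientation: [-3.131, -0.252, 0.001]
ft_force: [0.8, -0.7, 0.0]
width: 86.3
grasp_force: 0.0
```

Run:
```python
from plan import *
p,Rm,o=pose(); print(p,o["width"],o["ft_force"],o["qpos"].round(3))
im=cam("side"); l,t=340,200
w=o["width"]/2
for z in(p[2],18,30,40,50):
    print(z,[((proj(im,[*(p+Rm[:,1]*k*(w+6))[:2],z])-[l,t]+.5)*4.4).round() for k in(-1,1)])
cv2.imwrite("pics/m3_side.png",cv2.resize(im["pixels"][190:300,350:480],None,fx=5,fy=5,interpolation=cv2.INTER_CUBIC))
```

```text
[ 565.21300942 -160.52148594    5.77831172] 86.26281240077942 [ 0.82688797 -0.66930781  0.04888359] [-0.297  0.626  1.804 -0.     0.712  1.113]
5.778311723377707 [array([185., 295.]), array([329., 369.])]
18 [array([187., 279.]), array([332., 354.])]
30 [array([189., 264.]), array([335., 338.])]
40 [array([190., 251.]), array([337., 324.])]
50 [array([192., 237.]), array([340., 311.])]
```

View pics/m3_side.png

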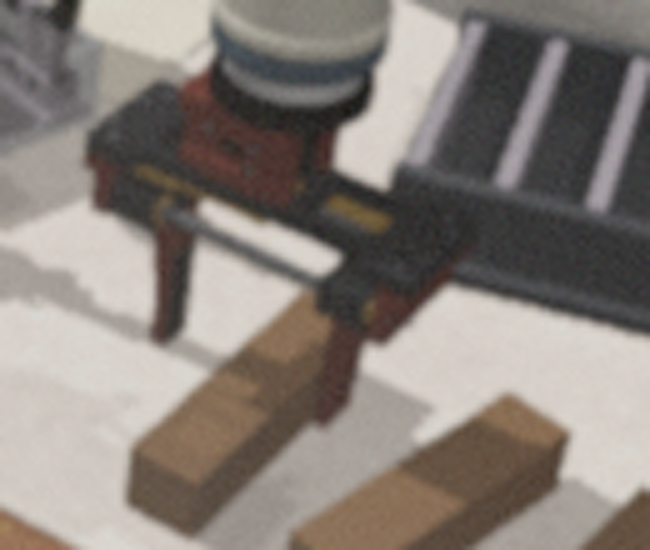

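Left tip is at pixel (383,258) and right tip at (415,275). Both match z≈32 while the reading says 5.8, so the real tips sit about 27 mm above the reported TCP. I'll confirm by descending with guards.

Call:
apply_moves([
  [1, [0, 0, 0.08], [0, 0, 0]],
  [1, [0, 0, 0.04], [0, 0, 0]],
  [1, [0, 0, 0], [0, 0, 0]],
])

```text
t: 7.68
ee_pos: [565.4, -160.6, 0.2]
orientation: [-3.131, -0.252, 0.001]
ft_force: [-0.7, 0.1, -0.1]
width: 87.6
grasp_force: 0.0
```

Call:
apply_moves([
  [1, [0, 0, 0.06], [0, 0, 0]],
  [1, [0, 0, 0], [0, 0, 0]],
])

```text
t: 7.92
ee_pos: [565.4, -160.6, -2.8]
orientation: [-3.131, -0.252, 0.0]
ft_force: [-0.4, 0.6, 0.2]
width: 87.6
grasp_force: 0.0
```

Call:
apply_moves([
  [1, [0, 0, 0.08], [0, 0, 0]],
  [1, [0, 0, 0.06], [0, 0, 0]],
  [-1, [0, 0, 0], [0, 0, 0]],
  [-1, [0, 0, 0], [0, 0, 0]],
  [-1, [0, 0, 0], [0, 0, 0]],
  [-1, [0, 0, 0], [0, 0, 0]],
  [-1, [0, 0, 0], [0, 0, 0]],
  [-1, [0, 0, 0], [0, 0, 0]],
])

```text
t: 8.93
ee_pos: [566.2, -161.3, -9.4]
orientation: [3.131, 0.252, 0.002]
ft_force: [1.1, -5.1, 1.4]
width: 39.6
grasp_force: 30.0
```

Call:
apply_moves([
  [-1, [0, 0, 0], [0, 0, 0]],
  [-1, [0, 0, -0.2], [0, 0, 0]],
  [-1, [0, 0, -0.6], [0, 0, 0]],
  [-1, [0, 0, -0.8], [0, 0, 0]],
  [-1, [0, 0, -0.8], [0, 0, 0]],
  [-1, [0, 0, 0], [0, 0, 0]],
  [-1, [0, 0, 0], [0, 0, 0]],
])

```text
t: 9.8
ee_pos: [564.0, -159.9, 108.9]
orientation: [-3.13, -0.252, 0.004]
ft_force: [0.0, 0.6, -6.9]
width: 39.4
grasp_force: 30.0
```

Run:
```python
from fit import *
from plan import pose
p,Rm,o=pose(); print(p,np.arctan2(Rm[1,0],Rm[0,0]),o["width"],o["grasp_force"],o["ft_force"])
im=cam("side")
for d in ctrl.masks_of("prism_1","side"):
    m=d["region"];c=im["pixels"][m].mean(0); print(round(d["score"],2),d["bbox"],c.round())
cv2.imwrite("pics/m4_side.png",cv2.resize(im["pixels"][150:310,340:500],None,fx=3.7,fy=3.7,interpolation=cv2.INTER_CUBIC))
for dz in(20,26,30,34): print(dz,[((proj(im,T(p[0],p[1],.16,[P+[0,0,p[2]+dz]])[0])-[340,150]+.5)*3.7).round().tolist() for P in boxpts(160,40,-18,22)])
```

```text
[ 564.04497649 -159.90534109  108.88108739] 0.16053844052188945 39.41434262173438 29.985826313495636 [ 0.03178553  0.55168306 -6.89339684]
0.9 [404.9, 267.6, 463.7, 318.4] [ 78.  92. 109.]
0.74 [282.9, 363.0, 348.0, 448.2] [122.  77.  64.]
0.7 [446.0, 390.4, 480.6, 478.3] [ 69. 115.  62.]
0.64 [375.9, 217.6, 429.9, 260.5] [ 77.  93. 111.]
20 [[188.0, 418.0], [195.0, 367.0], [134.0, 390.0], [140.0, 340.0], [320.0, 300.0], [329.0, 251.0], [269.0, 277.0], [276.0, 229.0]]
26 [[189.0, 410.0], [196.0, 359.0], [135.0, 383.0], [141.0, 332.0], [321.0, 293.0], [331.0, 243.0], [270.0, 270.0], [278.0, 221.0]]
30 [[190.0, 405.0], [197.0, 353.0], [136.0, 378.0], [141.0, 327.0], [322.0, 288.0], [332.0, 238.0], [271.0, 265.0], [278.0, 216.0]]
34 [[191.0, 400.0], [197.0, 348.0], [136.0, 373.0], [142.0, 321.0], [323.0, 283.0], [332.0, 233.0], [271.0, 260.0], [279.0, 211.0]]
```

View pics/m4_side.png

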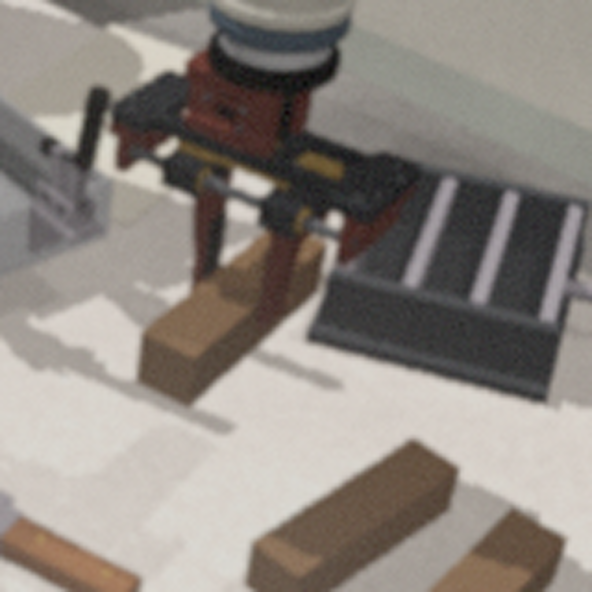

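The prism is held, with its near top edge at (142,340)-(195,355) as predicted. Its bottom is at the reading + 9.4. I carry it above the clamp handles.

Run:
```python
from plan import *
p,Rm,o=pose()
a=b2w((-66,-90,0)); g=b2w((-66,-1,0)); print(g)
plan(p,Rm,[((p[0],p[1],205),None,-1),((a[0],a[1],207),1.418,-1),((g[0],g[1],207),1.418,-1,45)])
```

```text
[543.61858746 206.07033043   0.        ]
[[-1,[0,0,-0.97],[0,0,0]],[-1,[-0.01,0,-0.97],[0,0,0]],[-1,[0.03,-0.7,0],[0,0,-0.1]],[-1,[0.14,-0.69,0],[0,0,-0.1]],[-1,[0.24,-0.66,0],[0,0,-0.1]],[-1,[0.34,-0.61,-0.01],[-0.001,0,-0.1]],[-1,[0.43,-0.55,0],[0,0,-0.1]],[-1,[0.52,-0.47,-0.01],[-0.001,0,-0.1]]]
[[-1,[0.58,-0.39,-0.01],[0,0,-0.1]],[-1,[0.64,-0.29,0],[-0.001,0.001,-0.101]],[-1,[0.89,0,0],[0,0,0]],[-1,[0.89,0,0],[0,0,0]]]
```

Call:
apply_moves([
  [-1, [0, 0, -0.97], [0, 0, 0]],
  [-1, [0, 0, -0.97], [0, 0, 0]],
  [-1, [0.03, -0.7, 0], [0, 0, -0.1]],
  [-1, [0.14, -0.69, 0], [0, 0, -0.1]],
  [-1, [0.24, -0.66, 0], [0, 0, -0.1]],
  [-1, [0.34, -0.61, 0], [0, 0, -0.1]],
  [-1, [0.43, -0.55, 0], [0, 0, -0.1]],
  [-1, [0.52, -0.47, 0], [0, 0, -0.1]],
])

```text
t: 10.9
ee_pos: [539.0, 49.1, 205.4]
orientation: [-2.67, -1.652, 0.005]
ft_force: [-0.5, -0.1, -6.0]
width: 39.7
grasp_force: 30.0
```

Call:
apply_moves([
  [-1, [0.58, -0.39, 0], [0, 0, -0.1]],
  [-1, [0.64, -0.29, 0], [0, 0, -0.1]],
  [-1, [0.89, 0, 0], [0, 0, 0]],
  [-1, [0.89, 0, 0], [0, 0, 0]],
  [-1, [0, 0, 0], [0, 0, 0]],
  [-1, [0, 0, 0], [0, 0, 0]],
])

```text
t: 11.65
ee_pos: [544.6, 205.1, 205.6]
orientation: [-2.384, -2.044, 0.005]
ft_force: [-0.0, -1.3, -6.6]
width: 39.4
grasp_force: 30.0
```

Run:
```python
from plan import *
p,Rm,o=pose(); print(p,np.arctan2(Rm[1,0],Rm[0,0]),o["width"],o["grasp_force"],o["ft_force"])
g=b2w((-66,-1,0))
plan(p,Rm,[((g[0],g[1],32),1.418,-1,45)])
```

```text
[544.56844973 205.09151094 205.64562814] 1.417676953118156 39.39477136914571 29.98590588569641 [-0.03746732 -1.34133769 -6.63726053]
[[-1,[0.01,0,0.87],[0,0,0]],[-1,[0,0,0.87],[-0.001,0,0]],[-1,[0.01,-0.01,0.87],[0,0.001,0]],[-1,[0,0,0.86],[-0.001,0,0]]]
```

Call:
apply_moves([
  [-1, [0.01, 0, 0.87], [0, 0, 0]],
  [-1, [0, 0, 0.87], [0, 0, 0]],
  [-1, [0, 0, 0.87], [0, 0, 0]],
  [-1, [0, 0, 0.8], [0, 0, 0]],
  [-1, [0, 0, 0], [0, 0, 0]],
  [-1, [0, 0, 0], [0, 0, 0]],
])

```text
t: 12.4
ee_pos: [546.7, 205.7, 37.9]
orientation: [2.386, 2.043, 0.002]
ft_force: [-0.5, 0.5, -5.5]
width: 40.1
grasp_force: 30.0
```

Call:
apply_moves([
  [-1, [0, 0, 0.1], [0, 0, 0]],
  [-1, [0, 0, 0.1], [0, 0, 0]],
  [-1, [0, 0, 0.1], [0, 0, 0]],
  [-1, [0, 0, 0.06], [0, 0, 0]],
  [-1, [0, 0, 0], [0, 0, 0]],
])

```text
t: 13.02
ee_pos: [545.5, 206.1, 18.5]
orientation: [-2.385, -2.044, 0.001]
ft_force: [-0.7, -0.2, -6.6]
width: 39.7
grasp_force: 30.0
```

Call:
apply_moves([
  [-1, [0, 0, 0.06], [0, 0, 0]],
  [-1, [0, 0, 0.06], [0, 0, 0]],
  [-1, [0, 0, 0], [0, 0, 0]],
])

```text
t: 13.4
ee_pos: [545.6, 206.0, 12.6]
orientation: [-2.385, -2.044, 0.001]
ft_force: [-0.2, 0.1, -6.3]
width: 39.4
grasp_force: 30.0
```

Call:
apply_moves([
  [-1, [0, -0.03, 0.06], [0, 0, 0]],
  [-1, [0, 0, 0.04], [0, 0, 0]],
  [-1, [0, 0, 0], [0, 0, 0]],
])

```text
t: 13.78
ee_pos: [544.1, 206.3, 7.7]
orientation: [-2.385, -2.044, 0.001]
ft_force: [-0.7, -0.3, -5.9]
width: 39.7
grasp_force: 30.0
```

Call:
apply_moves([
  [-1, [0, 0, 0.06], [0, 0, 0]],
  [-1, [0, 0, 0.04], [0, 0, 0]],
  [-1, [0, 0, 0], [0, 0, 0]],
])

```text
t: 14.15
ee_pos: [544.2, 206.2, 2.7]
orientation: [-2.385, -2.044, 0.001]
ft_force: [0.0, 0.6, -5.0]
width: 39.5
grasp_force: 30.0
```

Call:
apply_moves([
  [-1, [0, 0, 0.06], [0, 0, 0]],
  [-1, [0, 0, 0.02], [0, 0, 0]],
  [-1, [0, 0, 0], [0, 0, 0]],
])

```text
t: 14.52
ee_pos: [544.3, 206.3, -1.2]
orientation: [-2.385, -2.044, 0.0]
ft_force: [0.4, 0.0, -5.8]
width: 39.8
grasp_force: 30.0
```

Call:
apply_moves([
  [-1, [0, 0, 0.03], [0, 0, 0]],
  [-1, [0, 0, 0], [0, 0, 0]],
])

```text
t: 14.78
ee_pos: [544.4, 206.3, -1.4]
orientation: [2.386, 2.044, 0.0]
ft_force: [-3.5, -1.4, 6.8]
width: 39.6
grasp_force: 30.0
```

Call:
apply_moves([
  [0.1, [0, 0, 0], [0, 0, 0]],
  [0.25, [0, 0, 0], [0, 0, 0]],
  [0.25, [0, 0, 0], [0, 0, 0]],
  [0.25, [0, 0, 0], [0, 0, 0]],
])

```text
t: 15.28
ee_pos: [544.4, 206.4, -2.6]
orientation: [2.385, 2.044, 0.0]
ft_force: [0.0, 0.9, -0.8]
width: 54.8
grasp_force: 0.0
```

Run:
```python
from plan import *
p,Rm,o=pose(); print(p,o["width"],o["ft_force"])
plan(p,Rm,[((p[0],p[1],95),None,.25),((p[0]-20,p[1],205),None,1),((579.5,-267,160),-.033,1),((579.5,-267,40),-.033,1)])
```

```text
[544.40560563 206.35936828  -2.63373866] 54.839134858413416 [ 0.04328727  0.90847357 -0.76541317]
[[0.25,[0,0,-0.65],[0,0,0]],[0.25,[0,0,-0.65],[0,0,0]],[0.25,[0,0,-0.65],[0,0,0]],[1,[-0.02,-0.13,-0.73],[0,0,0]],[1,[-0.02,-0.13,-0.74],[0,0,0]],[1,[-0.02,-0.13,-0.73],[0,0,0]],[1,[-0.92,0.25,0.09],[0,0,0.092]],[1,[-0.87,0.38,0.09],[0,0,0.092]]]
[[1,[-0.81,0.51,0.09],[0,0,0.092]],[1,[-0.73,0.62,0.09],[0,0,0.092]],[1,[-0.63,0.71,0.09],[0,0,0.093]],[1,[-0.52,0.8,0.09],[0,0,0.092]],[1,[-0.4,0.86,0.09],[0,0,0.093]],[1,[-0.27,0.92,0.09],[0,0,0.092]],[1,[-0.13,0.94,0.09],[0,0,0.093]],[1,[0,0.95,0.09],[0,0,0.092]]]
[[1,[0,0,0.8],[0,0,0]],[1,[0,0,0.8],[0,0,0]],[1,[0,0,0.8],[0,0,0]]]
```

Call:
apply_moves([
  [0.25, [0, 0, -0.65], [0, 0, 0]],
  [0.25, [0, 0, -0.65], [0, 0, 0]],
  [0.25, [0, 0, -0.65], [0, 0, 0]],
  [1, [-0.02, -0.13, -0.73], [0, 0, 0]],
  [1, [-0.02, -0.13, -0.74], [0, 0, 0]],
  [1, [-0.02, -0.13, -0.73], [0, 0, 0]],
  [1, [-0.92, 0.25, 0.09], [0, 0, 0.092]],
  [1, [-0.87, 0.38, 0.09], [0, 0, 0.092]],
])

```text
t: 16.27
ee_pos: [535.6, 111.3, 196.6]
orientation: [2.657, 1.675, 0.002]
ft_force: [-0.0, -1.6, -0.4]
width: 88.0
grasp_force: 0.0
```

Call:
apply_moves([
  [1, [-0.81, 0.51, 0.09], [0, 0, 0.092]],
  [1, [-0.73, 0.62, 0.09], [0, 0, 0.092]],
  [1, [-0.63, 0.71, 0.09], [0, 0, 0.093]],
  [1, [-0.52, 0.8, 0.09], [0, 0, 0.092]],
  [1, [-0.4, 0.86, 0.09], [0, 0, 0.093]],
  [1, [-0.27, 0.92, 0.09], [0, 0, 0.092]],
  [1, [-0.13, 0.94, 0.09], [0, 0, 0.093]],
  [1, [0, 0.95, 0.09], [0, 0, 0.092]],
])

```text
t: 17.27
ee_pos: [579.4, -268.4, 159.6]
orientation: [-3.141, 0.059, -0.0]
ft_force: [0.3, 0.4, -0.6]
width: 87.7
grasp_force: 0.0
```

```bash
cat > look.py <<'E'
from refine import *
from plan import *
def side_prism(st,thr=14):
    im=cam("side"); u=proj(im,[*st[:2],20]); l,q=(u-45).astype(int)
    for d in ctrl.masks_of("prism_1","side"):
        m=d["region"]
        if np.linalg.norm(np.argwhere(m).mean(0)[::-1]-u)<thr:
            return fitsil([(im,m[q:q+90,l:l+90].astype(np.float32),(l,q,l+90,q+90))],[boxpts(160,40,0,40)],st,step=(6,6,.08))
E
python3 - <<'E'
from look import *
p,Rm,o=pose(); print(p,np.arctan2(Rm[1,0],Rm[0,0]),o["t"])
for st in((579.5,-267,-.033),(572.7,-360,.092)): print(side_prism(st))
# box refinement by top view now the arm is away; prism 1 in groove
t=cam("top"); print(refine([prep(t,"top")],BOX).x)
print([(d["xy"],round(d["score"],2)) for d in ctrl.pinpoint("prism_1","top")], proj(t,b2w((-66,0,28))))
plan(p,Rm,[((579.5,-267,-7),-.033,1)])
E
```

```text
[ 579.38639947 -268.41064325  159.64290706] -0.03761159721773276 17.275
(array([ 5.77230131e+02, -2.67464596e+02, -3.00504657e-02]), np.float64(0.0232678335160017))
(array([ 5.70986136e+02, -3.60466478e+02,  7.59781014e-02]), np.float64(0.02441970817744732))
[ 6.08825733e+02  1.94450774e+02 -1.77190000e-01]
[([472.4, 277.6], 0.63), ([424.0, 204.2], 0.62), ([250.8, 203.9], 0.55), ([406.0, 315.7], 0.51)] [249.48958426 201.84038264]
[[1,[0,-0.01,0.83],[0,0,-0.001]],[1,[0,-0.01,0.83],[0,0,-0.001]],[1,[0,0,0.84],[0,0,0]],[1,[0,-0.01,0.83],[0,0,-0.001]]]
```

Call:
apply_moves([
  [1, [0, 0, 0.83], [0, 0, 0]],
  [1, [0, 0, 0.83], [0, 0, 0]],
  [1, [0, 0, 0.84], [0, 0, 0]],
  [1, [0, 0, 0.7], [0, 0, 0]],
  [1, [0, 0, 0.17], [0, 0, 0]],
  [-1, [0, 0, 0], [0, 0, 0]],
  [-1, [0, 0, 0], [0, 0, 0]],
  [-1, [0, 0, 0], [0, 0, 0]],
])

```text
t: 18.58
ee_pos: [580.4, -267.2, -7.1]
orientation: [3.14, -0.051, 0.003]
ft_force: [0.1, 0.2, 0.9]
width: 61.1
grasp_force: 0.0
```

Call:
apply_moves([
  [-1, [0, 0, 0], [0, 0, 0]],
  [-1, [0, 0, 0], [0, 0, 0]],
  [-1, [0, 0, 0], [0, 0, 0]],
  [-1, [0, 0, 0], [0, 0, 0]],
])

```text
t: 19.08
ee_pos: [579.8, -267.6, -8.1]
orientation: [3.14, -0.052, 0.001]
ft_force: [-0.4, -3.3, 4.6]
width: 40.0
grasp_force: 30.0
```

Run:
```python
from look import *
p,Rm,o=pose(); print(p,np.arctan2(Rm[1,0],Rm[0,0]),o["t"],o["width"],o["grasp_force"])
t=cam("top"); g=b2w((-66,0,28)); u=proj(t,g); br=brown(t)
n,lab,st,ce=cv2.connectedComponentsWithStats(br.astype(np.uint8))
k=[i for i in range(1,n) if st[i,4]>80 and np.linalg.norm(ce[i]-u)<15]; print(u,[(st[i].tolist(),ce[i]) for i in k])
if k:
    l,q=(u-45).astype(int)
    print("p1 fit",fitsil([(t,(lab[q:q+90,l:l+90]==k[0]).astype(np.float32),(l,q,l+90,q+90))],[boxpts(160,40,8,48)],(g[0],g[1],1.418),step=(6,6,.08)))
a=b2w((0,-90,0)); g=b2w((0,-1,0)); print(g)
plan(p,Rm,[((p[0],p[1],205),None,-1),((a[0],a[1],207),1.418,-1),((g[0],g[1],207),1.418,-1,45)])
```

```text
[ 579.77792598 -267.55154324   -8.10326893] -0.03280007077591341 19.075 40.00325682298841 30.001311600208282
[249.48958426 201.84038264] [([224, 191, 51, 21, 631], array([249.09191759, 200.85103011]))]
p1 fit (array([546.62054666, 207.59704948,   1.41108716]), np.float64(0.048607200384140015))
[608.84759623 196.01168169   0.        ]
[[-1,[0,0,-0.85],[0,0,0]],[-1,[0,0,-0.85],[0,0,0]],[-1,[0,0,-0.85],[0,0,0]],[-1,[0,0,-0.86],[0,0,0]],[-1,[0,0,-0.85],[0,0,0]],[-1,[0.01,-0.83,-0.01],[0,0,-0.103]],[-1,[0.14,-0.82,0],[0,0,-0.103]],[-1,[0.27,-0.79,-0.01],[0,0,-0.103]]]
[[-1,[0.4,-0.74,0],[0,0,-0.102]],[-1,[0.51,-0.66,-0.01],[0,0,-0.103]],[-1,[0.61,-0.57,0],[0,0,-0.102]],[-1,[0.69,-0.47,-0.01],[0,0,-0.103]],[-1,[0.76,-0.35,0],[0,0,-0.102]],[-1,[0.8,-0.23,-0.01],[0.001,0,-0.103]],[-1,[0.89,0,0],[0,0,0]],[-1,[0.89,0.01,0],[0,0,0]]]
```

Call:
apply_moves([
  [-1, [0, 0, -0.85], [0, 0, 0]],
  [-1, [0, 0, -0.85], [0, 0, 0]],
  [-1, [0, 0, -0.85], [0, 0, 0]],
  [-1, [0, 0, -0.86], [0, 0, 0]],
  [-1, [0, 0, -0.85], [0, 0, 0]],
  [-1, [0.01, -0.83, -0.01], [0, 0, -0.103]],
  [-1, [0.14, -0.82, 0], [0, 0, -0.103]],
  [-1, [0.27, -0.79, -0.01], [0, 0, -0.103]],
])

```text
t: 20.12
ee_pos: [582.9, -140.1, 203.6]
orientation: [-3.057, -0.712, 0.005]
ft_force: [0.1, -0.1, -5.4]
width: 39.6
grasp_force: 30.0
```

Call:
apply_moves([
  [-1, [0.4, -0.74, 0], [0, 0, -0.102]],
  [-1, [0.51, -0.66, -0.01], [0, 0, -0.103]],
  [-1, [0.61, -0.57, 0], [0, 0, -0.102]],
  [-1, [0.69, -0.47, -0.01], [0, 0, -0.103]],
  [-1, [0.76, -0.35, 0], [0, 0, -0.102]],
  [-1, [0.8, -0.23, -0.01], [0, 0, -0.103]],
  [-1, [0.89, 0, 0], [0, 0, 0]],
  [-1, [0.89, 0.01, 0], [0, 0, 0]],
])

```text
t: 21.12
ee_pos: [607.1, 197.7, 204.9]
orientation: [-2.382, -2.045, 0.005]
ft_force: [1.0, -1.2, -6.5]
width: 39.8
grasp_force: 30.0
```

Call:
apply_moves([
  [-1, [0, 0, 0], [0, 0, 0]],
  [-1, [0, 0, 0], [0, 0, 0]],
])

```text
t: 21.38
ee_pos: [607.3, 196.0, 205.2]
orientation: [-2.382, -2.046, 0.005]
ft_force: [0.1, -0.5, -5.6]
width: 39.6
grasp_force: 30.0
```

Run:
```python
from plan import *
p,Rm,o=pose(); print(p,np.arctan2(Rm[1,0],Rm[0,0]),o["width"],o["grasp_force"],o["ft_force"])
plan(p,Rm,[((608.5,196,20),1.418,-1,47)])
```

```text
[607.34197927 196.00723647 205.23562041] 1.4193689217172314 39.632480389592885 29.998151063919067 [ 0.06306406 -0.50157638 -5.63359604]
[[-1,[0,0.01,0.93],[-0.001,0,0]],[-1,[0,0.01,0.92],[0,0,0]],[-1,[0,0.01,0.93],[-0.001,0,0]],[-1,[0.01,0,0.92],[0,0.001,0.001]]]
```

Call:
apply_moves([
  [-1, [0, 0, 0.93], [0, 0, 0]],
  [-1, [0, 0, 0.92], [0, 0, 0]],
  [-1, [0, 0, 0.93], [0, 0, 0]],
  [-1, [0, 0, 0.82], [0, 0, 0]],
  [-1, [0, 0, 0.1], [0, 0, 0]],
  [-1, [0, 0, 0], [0, 0, 0]],
])

```text
t: 22.12
ee_pos: [609.3, 195.7, 22.5]
orientation: [2.385, 2.045, 0.0]
ft_force: [-0.4, -0.1, -5.6]
width: 39.9
grasp_force: 30.0
```

Call:
apply_moves([
  [-1, [0, 0, 0.08], [0, 0, 0]],
  [-1, [0, 0, 0.06], [0, 0, 0]],
  [-1, [0, 0, 0], [0, 0, 0]],
])

```text
t: 22.5
ee_pos: [609.0, 196.4, 15.4]
orientation: [2.384, 2.046, 0.001]
ft_force: [0.2, -0.1, -6.0]
width: 40.0
grasp_force: 30.0
```

Call:
apply_moves([
  [-1, [0, -0.01, 0.06], [0, 0, 0]],
  [-1, [0, 0, 0.06], [0, 0, 0]],
  [-1, [0, 0, 0], [0, 0, 0]],
])

```text
t: 22.88
ee_pos: [608.0, 196.3, 8.4]
orientation: [-2.384, -2.046, 0.001]
ft_force: [-0.7, -0.0, -6.4]
width: 39.6
grasp_force: 30.0
```

Call:
apply_moves([
  [-1, [0, 0, 0.06], [0, 0, 0]],
  [-1, [0, 0, 0.04], [0, 0, 0]],
  [-1, [0, 0, 0], [0, 0, 0]],
])

```text
t: 23.25
ee_pos: [608.2, 196.3, 3.6]
orientation: [-2.384, -2.046, 0.001]
ft_force: [0.6, -0.4, -5.7]
width: 39.8
grasp_force: 30.0
```

Call:
apply_moves([
  [-1, [0, 0, 0.06], [0, 0, 0]],
  [-1, [0, 0, 0.03], [0, 0, 0]],
  [-1, [0, 0, 0], [0, 0, 0]],
])

```text
t: 23.62
ee_pos: [608.4, 196.4, -0.1]
orientation: [-2.384, -2.046, 0.0]
ft_force: [-2.2, -1.0, 2.1]
width: 40.1
grasp_force: 30.0
```

Call:
apply_moves([
  [0.1, [0, 0, 0], [0, 0, 0]],
  [0.25, [0, 0, 0], [0, 0, 0]],
  [0.25, [0, 0, 0], [0, 0, 0]],
  [0.25, [0, 0, 0], [0, 0, 0]],
])

```text
t: 24.12
ee_pos: [608.5, 196.4, -0.6]
orientation: [2.384, 2.046, 0.0]
ft_force: [0.9, 0.3, -0.7]
width: 55.1
grasp_force: 0.0
```

Run:
```python
from plan import *
p,Rm,o=pose(); print(p,o["width"],o["ft_force"])
plan(p,Rm,[((p[0],p[1],95),None,.25),((p[0]-20,p[1],205),None,1),((571.5,-361,160),.084,1),((571.5,-361,-8),.084,1,42)])
```

```text
[ 6.08505234e+02  1.96374533e+02 -5.58065108e-01] 55.12195555201777 [ 0.89315612  0.33770477 -0.68127548]
[[0.25,[0,0,-0.96],[0,0,0]],[0.25,[0,0,-0.95],[0,0,0]],[1,[-0.02,-0.13,-0.73],[0,0,0]],[1,[-0.02,-0.13,-0.74],[0,0,0]],[1,[-0.02,-0.13,-0.73],[0,0,0]],[1,[-0.92,0.11,0.07],[0,0,0.071]],[1,[-0.9,0.21,0.08],[0,0,0.071]],[1,[-0.88,0.31,0.07],[0,0,0.071]]]
[[1,[-0.83,0.41,0.08],[0,0,0.071]],[1,[-0.78,0.5,0.07],[0,0,0.071]],[1,[-0.72,0.59,0.08],[0,0,0.071]],[1,[-0.66,0.66,0.07],[0,0,0.071]],[1,[-0.58,0.73,0.08],[0,0,0.071]],[1,[-0.49,0.79,0.07],[0,0,0.07]],[1,[-0.4,0.84,0.08],[0,0,0.071]],[1,[-0.31,0.88,0.07],[0,0,0.07]]]
[[1,[-0.2,0.9,0.08],[0,0,0.071]],[1,[0,0,0.84],[0,0,0]],[1,[0,0,0.84],[0,0,0]],[1,[0,0,0.84],[0,0,0]],[1,[-0.01,0,0.84],[0,0,0]]]
```

Call:
apply_moves([
  [0.25, [0, 0, -0.96], [0, 0, 0]],
  [0.25, [0, 0, -0.95], [0, 0, 0]],
  [1, [-0.02, -0.13, -0.73], [0, 0, 0]],
  [1, [-0.02, -0.13, -0.74], [0, 0, 0]],
  [1, [-0.02, -0.13, -0.73], [0, 0, 0]],
  [1, [-0.92, 0.11, 0.07], [0, 0, 0.071]],
  [1, [-0.9, 0.21, 0.08], [0, 0, 0.071]],
  [1, [-0.88, 0.31, 0.07], [0, 0, 0.071]],
])

```text
t: 25.12
ee_pos: [583.6, 56.1, 194.0]
orientation: [2.693, 1.616, 0.001]
ft_force: [0.4, -0.3, 0.8]
width: 87.6
grasp_force: 0.0
```

Call:
apply_moves([
  [1, [-0.83, 0.41, 0.08], [0, 0, 0.071]],
  [1, [-0.78, 0.5, 0.07], [0, 0, 0.071]],
  [1, [-0.72, 0.59, 0.08], [0, 0, 0.071]],
  [1, [-0.66, 0.66, 0.07], [0, 0, 0.071]],
  [1, [-0.58, 0.73, 0.08], [0, 0, 0.071]],
  [1, [-0.49, 0.79, 0.07], [0, 0, 0.07]],
  [1, [-0.4, 0.84, 0.08], [0, 0, 0.071]],
  [1, [-0.31, 0.88, 0.07], [0, 0, 0.07]],
])

```text
t: 26.12
ee_pos: [572.4, -316.2, 163.7]
orientation: [-3.127, -0.3, -0.0]
ft_force: [1.1, -0.2, 0.3]
width: 87.8
grasp_force: 0.0
```

Call:
apply_moves([
  [1, [-0.2, 0.9, 0.08], [0, 0, 0.071]],
  [1, [0, 0, 0], [0, 0, 0]],
])

```text
t: 26.38
ee_pos: [570.9, -363.7, 159.3]
orientation: [3.139, 0.125, -0.0]
ft_force: [0.2, -0.0, 0.2]
width: 87.9
grasp_force: 0.0
```

Run:
```python
from look import *
p,Rm,o=pose(); print(p,np.arctan2(Rm[1,0],Rm[0,0]),o["t"])
print(side_prism((571.5,-360,.084)))
plan(p,Rm,[((571.5,-361,-8),.084,1,42)])
t=cam("top"); br=brown(t)
n,lab,st,ce=cv2.connectedComponentsWithStats(br.astype(np.uint8))
for b in(-66,0):
    g=b2w((b,0,28)); u=proj(t,g); k=[i for i in range(1,n) if st[i,4]>80 and np.linalg.norm(ce[i]-u)<10]; l,q=(u-45).astype(int)
    if k: print("fit",g,fitsil([(t,(lab[q:q+90,l:l+90]==k[0]).astype(np.float32),(l,q,l+90,q+90))],[boxpts(160,40,8,48)],(g[0],g[1],1.418),step=(6,6,.08)))
for n in("top","side"):
    im=cam(n)
    for l in("scraper","scraper_tip"): print(n,l,[(np.round(d["xy"],1),round(d["score"],2)) for d in ctrl.pinpoint(l,n)][:2])
```

```text
[ 570.90170661 -363.68822957  159.27560178] 0.07940807604315754 26.375
(array([ 5.71770089e+02, -3.60138921e+02,  8.72833455e-02]), np.float64(0.04097840562462807))
[[1,[0,-0.01,0.84],[0,0,-0.001]],[1,[0.01,-0.01,0.84],[0,0,-0.001]],[1,[0,-0.02,0.83],[0,0,0]],[1,[0.01,-0.01,0.84],[0,0,-0.001]]]
fit [543.77099123 207.05864874  28.        ] (array([551.03430988, 209.59762828,   1.42044561]), np.float64(0.08112438768148422))
fit [609. 197.  28.] (array([610.55883297, 197.10342304,   1.41425836]), np.float64(0.06543656438589096))
top scraper [(array([363.1, 241.9]), 0.97)]
top scraper_tip [(array([314.8, 251. ]), 0.55)]
side scraper [(array([357.6, 302.7]), 0.69)]
side scraper_tip [(array([305.5, 277.5]), 0.65)]
```

Call:
apply_moves([
  [1, [0, -0.01, 0.84], [0, 0, 0]],
  [1, [0.01, -0.01, 0.84], [0, 0, 0]],
  [1, [0, -0.02, 0.83], [0, 0, 0]],
  [1, [0, 0, 0.7], [0, 0, 0]],
  [1, [0, 0, 0.15], [0, 0, 0]],
  [-1, [0, 0, 0], [0, 0, 0]],
  [-1, [0, 0, 0], [0, 0, 0]],
  [-1, [0, 0, 0], [0, 0, 0]],
])

```text
t: 27.82
ee_pos: [572.8, -359.3, -6.5]
orientation: [3.137, 0.131, 0.003]
ft_force: [0.9, 0.6, 0.9]
width: 61.2
grasp_force: 0.0
```

Call:
apply_moves([
  [-1, [0, 0, 0], [0, 0, 0]],
  [-1, [0, 0, 0], [0, 0, 0]],
  [-1, [0, 0, 0], [0, 0, 0]],
  [-1, [0, 0, 0], [0, 0, 0]],
])

```text
t: 28.32
ee_pos: [572.4, -359.5, -7.5]
orientation: [3.138, 0.131, 0.002]
ft_force: [-1.0, -3.9, 5.0]
width: 39.7
grasp_force: 30.0
```

Run:
```python
from plan import *
p,Rm,o=pose(); print(p,np.arctan2(Rm[1,0],Rm[0,0]),o["t"],o["width"],o["grasp_force"])
B=(608.4,197,-.153)
a=b2w((66,-90,0),B); g=b2w((66,-1,0),B); print(g)
plan(p,Rm,[((p[0],p[1],205),None,-1),((a[0],a[1],207),1.418,-1),((g[0],g[1],207),1.418,-1,45),((g[0]-1,g[1],22),1.418,-1)])
```

```text
[ 572.39381202 -359.53208568   -7.51307074] 0.0834831306417775 28.325 39.714377851343535 30.001377761363983
[673.476605   185.95303295   0.        ]
[[-1,[0,0,-0.85],[0,0,0]],[-1,[0,0,-0.85],[0,0,0]],[-1,[0,0,-0.85],[0,0,0]],[-1,[0,0,-0.85],[0,0,0]],[-1,[0,0.01,-0.85],[0,0,0]],[-1,[0.25,-0.9,0],[0,0,-0.085]],[-1,[0.37,-0.86,-0.01],[0,0,-0.085]],[-1,[0.48,-0.8,0],[0,0,-0.085]]]
[[-1,[0.58,-0.73,-0.01],[0,0,-0.085]],[-1,[0.67,-0.64,0],[0,0,-0.085]],[-1,[0.75,-0.55,-0.01],[0,0,-0.085]],[-1,[0.82,-0.44,0],[0,0,-0.085]],[-1,[0.87,-0.33,-0.01],[0,0,-0.085]],[-1,[0.91,-0.21,0],[0,0,-0.085]],[-1,[0.93,-0.09,-0.01],[0.001,0.001,-0.085]],[-1,[0.89,0,0],[0,0,0]]]
[[-1,[0.89,0,0],[0,0,0]],[-1,[0,-0.01,0.93],[0,0,0]],[-1,[0,0,0.92],[0,0,0]],[-1,[0,-0.01,0.93],[0,0,0]],[-1,[0,0,0.92],[0,0,0]]]
```

Call:
apply_moves([
  [-1, [0, 0, -0.85], [0, 0, 0]],
  [-1, [0, 0, -0.85], [0, 0, 0]],
  [-1, [0, 0, -0.85], [0, 0, 0]],
  [-1, [0, 0, -0.85], [0, 0, 0]],
  [-1, [0, 0.01, -0.85], [0, 0, 0]],
  [-1, [0.25, -0.9, 0], [0, 0, -0.085]],
  [-1, [0.37, -0.86, -0.01], [0, 0, -0.085]],
  [-1, [0.48, -0.8, 0], [0, 0, -0.085]],
])

```text
t: 29.32
ee_pos: [597.0, -219.4, 203.4]
orientation: [-3.046, -0.758, 0.004]
ft_force: [0.8, 0.1, -4.6]
width: 39.6
grasp_force: 30.0
```

Call:
apply_moves([
  [-1, [0.58, -0.73, -0.01], [0, 0, -0.085]],
  [-1, [0.67, -0.64, 0], [0, 0, -0.085]],
  [-1, [0.75, -0.55, -0.01], [0, 0, -0.085]],
  [-1, [0.82, -0.44, 0], [0, 0, -0.085]],
  [-1, [0.87, -0.33, -0.01], [0, 0, -0.085]],
  [-1, [0.91, -0.21, 0], [0, 0, -0.085]],
  [-1, [0.93, -0.09, -0.01], [0, 0, -0.085]],
  [-1, [0.89, 0, 0], [0, 0, 0]],
])

```text
t: 30.32
ee_pos: [665.2, 144.2, 205.0]
orientation: [-2.38, -2.047, 0.005]
ft_force: [0.4, -0.8, -4.9]
width: 39.4
grasp_force: 30.0
```

Call:
apply_moves([
  [-1, [0.89, 0, 0], [0, 0, 0]],
  [-1, [0, 0, 0], [0, 0, 0]],
  [-1, [0, 0, 0], [0, 0, 0]],
])

```text
t: 30.7
ee_pos: [672.0, 186.2, 205.3]
orientation: [-2.382, -2.046, 0.005]
ft_force: [-0.1, -0.5, -4.5]
width: 39.8
grasp_force: 30.0
```

Run:
```python
from plan import *
p,Rm,o=pose(); print(p,np.arctan2(Rm[1,0],Rm[0,0]),o["width"],o["grasp_force"],o["ft_force"])
plan(p,Rm,[((672.5,186,22),1.418,-1,47)])
```

```text
[671.97604787 186.20404179 205.31879908] 1.4192802201218209 39.830390377533625 29.997359812259674 [-0.05847308 -0.53273165 -4.52845029]
[[-1,[0,0.01,0.92],[0,0,0]],[-1,[0,0,0.92],[-0.001,0,0]],[-1,[0,0,0.91],[0,0,0]],[-1,[0,0.01,0.92],[-0.001,0.001,0.001]]]
```

Call:
apply_moves([
  [-1, [0, 0, 0.92], [0, 0, 0]],
  [-1, [0, 0, 0.92], [0, 0, 0]],
  [-1, [0, 0, 0.91], [0, 0, 0]],
  [-1, [0, 0, 0.8], [0, 0, 0]],
  [-1, [0, 0, 0.12], [0, 0, 0]],
  [-1, [0, 0, 0.08], [0, 0, 0]],
  [-1, [0, 0, 0], [0, 0, 0]],
  [-1, [0, 0, 0], [0, 0, 0]],
])

```text
t: 31.7
ee_pos: [674.5, 186.7, 21.2]
orientation: [2.383, 2.045, 0.004]
ft_force: [-0.2, 0.7, -4.3]
width: 39.7
grasp_force: 30.0
```

Call:
apply_moves([
  [-1, [0, -0.01, 0.06], [0, 0, 0]],
  [-1, [0, 0, 0.06], [0, 0, 0]],
  [-1, [0, 0, 0], [0, 0, 0]],
])

```text
t: 32.08
ee_pos: [672.5, 186.5, 13.0]
orientation: [-2.384, -2.046, 0.001]
ft_force: [0.5, 0.3, -5.1]
width: 39.8
grasp_force: 30.0
```

Call:
apply_moves([
  [-1, [0, 0.01, 0.06], [0, 0, 0]],
  [-1, [0, 0, 0.05], [0, 0, 0]],
  [-1, [0, 0, 0], [0, 0, 0]],
])

```text
t: 32.45
ee_pos: [673.1, 186.4, 7.5]
orientation: [-2.384, -2.046, 0.001]
ft_force: [0.0, -0.2, -5.0]
width: 39.7
grasp_force: 30.0
```

Call:
apply_moves([
  [-1, [0, 0, 0.06], [0, 0, 0]],
  [-1, [0, 0, 0.02], [0, 0, 0]],
  [-1, [0, 0, 0], [0, 0, 0]],
])

```text
t: 32.83
ee_pos: [673.2, 186.4, 3.7]
orientation: [-2.384, -2.046, 0.0]
ft_force: [0.3, -0.2, -4.4]
width: 39.9
grasp_force: 30.0
```

Call:
apply_moves([
  [-1, [0, 0, 0.05], [0, 0, 0]],
  [-1, [0, 0, 0.02], [0, 0, 0]],
  [-1, [0, 0, 0], [0, 0, 0]],
])

```text
t: 33.2
ee_pos: [673.3, 186.4, 0.5]
orientation: [-2.384, -2.046, 0.0]
ft_force: [-0.4, -0.4, -2.6]
width: 39.6
grasp_force: 30.0
```

Call:
apply_moves([
  [0.1, [0, 0, 0], [0, 0, 0]],
  [0.25, [0, 0, 0], [0, 0, 0]],
  [0.25, [0, 0, 0], [0, 0, 0]],
  [0.25, [0, 0, -0.4], [0, 0, 0]],
  [0.25, [0, 0, -0.9], [0, 0, 0]],
  [0.25, [0, 0, -0.9], [0, 0, 0]],
  [1, [0, 0, -0.9], [0, 0, 0]],
  [1, [0, 0, -0.9], [0, 0, 0]],
])

```text
t: 34.2
ee_pos: [673.4, 186.5, 203.7]
orientation: [2.383, 2.046, 0.002]
ft_force: [-0.1, -1.1, 0.0]
width: 71.7
grasp_force: 0.0
```

Run:
```python
from look import *
p,Rm,o=pose(); print(p,o["width"],o["ft_force"])
im={n:cam(n) for n in("top","side")}
for n in im:
    for l in("scraper","scraper_tip","sheath_mouth"): print(n,l,[(np.round(d["xy"],1),round(d["score"],2)) for d in ctrl.pinpoint(l,n)][:2])
cv2.imwrite("pics/scr_top.png",cv2.resize(im["top"]["pixels"][225:270,300:390],None,fx=8,fy=8,interpolation=cv2.INTER_CUBIC))
S=[]
for n in im:
    d=ctrl.masks_of("scraper",n)
    if d: S.append((im[n],d[0]["region"],n)); print(n,d[0]["bbox"],d[0]["score"])
parts=[boxpts(110,26,0,22),boxpts(90,60,9.5,12.5,100)]
def ft(S,x0):
    obs=[]
    for i,m,n in S:
        b=np.argwhere(m); q,l=b.min(0)-12; bb,r=b.max(0)+13; obs.append((i,m[q:bb,l:r].astype(np.float32),(l,q,r,bb)))
    return fitsil(obs,parts,x0,step=(8,8,.1))
x0=(413,-159,np.arctan2(139,-29))
for k in (S,S[:1],S[1:]): print([x[2] for x in k],ft(k,x0))
```

```text
[673.43455096 186.49800746 203.68642136] 71.7147223987507 [-0.12287383 -1.05716166  0.00441232]
top scraper [(array([361.6, 247.8]), 0.65), (array([254.3, 180.3]), 0.53)]
top scraper_tip [(array([314.1, 252. ]), 0.62), (array([257. , 183.9]), 0.54)]
top sheath_mouth [(array([249. , 183.3]), 0.58), (array([360.9, 244.8]), 0.21)]
side scraper [(array([354., 302.]), 0.79)]
side scraper_tip [(array([307.3, 277.3]), 0.76)]
side sheath_mouth [(array([267.6, 231. ]), 0.64), (array([337.7, 205.3]), 0.27)]
top [315.3, 240.0, 376.7, 262.0] 0.91
side [300.1, 271.1, 377.5, 318.1] 0.79
['top', 'side'] (array([ 415.77262889, -159.65583818,    1.79112034]), np.float64(0.18241000175476074))
['top'] (array([ 415.606544  , -159.89841234,    1.77217884]), np.float64(0.07446800917387009))
['side'] (array([ 414.77501501, -161.47990636,    1.7950744 ]), np.float64(0.08048949390649796))
```

View pics/scr_top.png

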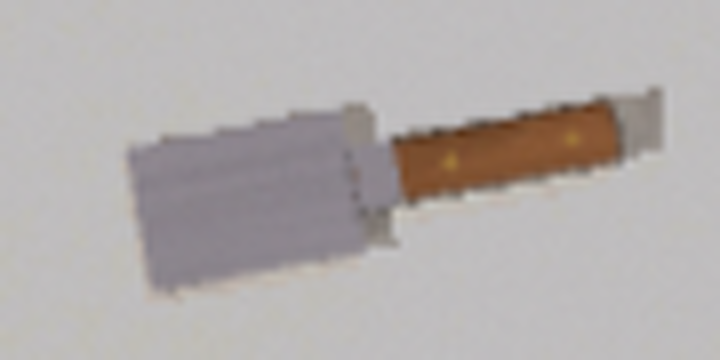

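The prisms are seated. The crop shows the scraper handle from (349,242) to (377,242) in pixels, with the blade to the left, matching the fit (415.5,-160,1.78). Next is the scraper.

Run:
```python
from look import *
p,Rm,o=pose()
t=cam("top");s=cam("side")
print("handle ctr",onz(t,(362.9,243.9),20))
def sh(kind):
    a=(-219,0,22);b=(-141,0,22);c=(-141,92,22);d=(-219,92,22)
    E=[(a,b),(a,d),(d,c)]+([((-219,0,0),(-141,0,0))] if kind=="side" else [((-141,15,22),(-141,75,22))])
    return [np.linspace(x,y,40) for x,y in E]
A=prep(s,"side");B=prep(t,"top"); A=(A[0],A[1],sh("side"));B=(B[0],B[1],sh("top"))
for d in([A],[B],[A,B]):
    r=refine(d,(608.6,197,-.153)); print(r.x.round(3),r.fun,"mouth",b2w((-180,0,11),r.x).round(1))
print("pred",b2w((-180,0,11),(608.4,197,-.153)),proj(s,b2w((-180,0,11))),proj(t,b2w((-180,0,11))))
plan(p,Rm,[((450,-40,140),1.6,1),((410.5,-136,10),1.78,1)])
```

```text
handle ctr [ 416.88791004 -168.04055607   20.        ]
[ 6.00176e+02  1.95702e+02 -1.38000e-01] -38.83375852665016 mouth [421.9 220.4  11. ]
[ 5.70131e+02  2.32690e+02 -2.85000e-01] -24.31744188146492 mouth [397.4 283.3  11. ]
[ 6.00012e+02  1.95441e+02 -1.40000e-01] -39.51463275920302 mouth [421.8 220.6  11. ]
pred [430.50270335 224.43267838  11.        ] [266.96883821 225.21799549] [243.70380307 236.29694763]
[[1,[-0.74,-0.53,0.17],[0,0,-0.016]],[1,[-0.72,-0.55,0.17],[0,0,-0.017]],[1,[-0.71,-0.57,0.17],[0,0,-0.016]],[1,[-0.69,-0.58,0.17],[0,0,-0.017]],[1,[-0.68,-0.6,0.17],[0,0,-0.016]],[1,[-0.66,-0.62,0.17],[-0.001,0,-0.017]],[1,[-0.64,-0.64,0.17],[0,0,-0.016]],[1,[-0.47,-0.21,0.65],[0,0,-0.029]]]
[[1,[-0.46,-0.23,0.65],[0,0,-0.029]],[1,[-0.46,-0.26,0.65],[0,0,-0.029]],[1,[-0.44,-0.27,0.65],[-0.001,0,-0.028]]]
```

Run:
```python
from look import *
out=[]
for n,(l,t,r,b) in(("top",(195,205,265,265)),("side",(232,195,302,255))):
    im=cam(n); S=8; g=im["pixels"][t:b,l:r].astype(np.float32); g=np.clip((g-g.min())/(g.max()-g.min())*255,0,255).astype(np.uint8)
    I=cv2.resize(g,None,fx=5.7,fy=8,interpolation=cv2.INTER_CUBIC)
    for v,c in(((608.4,197,-.153),(0,0,255)),((600,195.5,-.14),(0,200,0))):
        for z in(22,):
            q=[tuple(int(k) for k in np.round((proj(im,b2w(P,v))-[l,t]+.5)*[5.7,8])) for P in((-219,0,z),(-141,0,z),(-141,92,z),(-219,92,z))]
            for i in range(4): cv2.line(I,q[i],q[(i+1)%4],c,1)
    out.append(I)
cv2.imwrite("pics/sheath.png",np.hstack(out))
```

```text
(no output)
```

View pics/sheath.png

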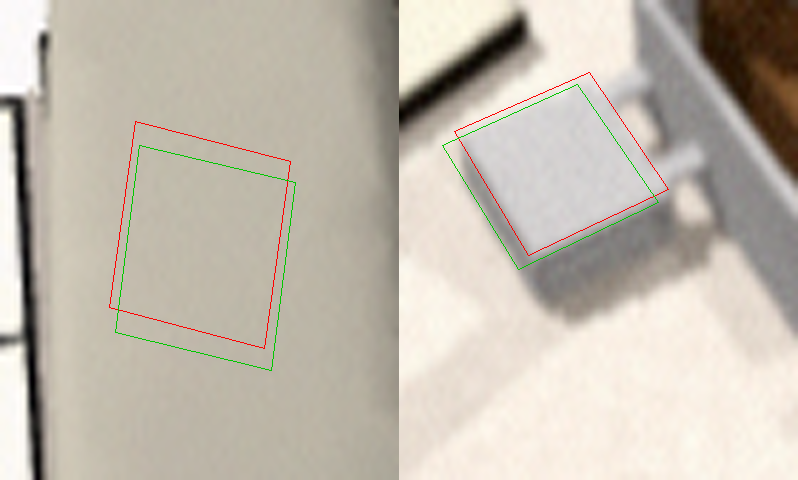

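In the side half, the lit top face lies between the red and green outlines: left edge (473,150)-(533,258), front edge to (655,203). I'll fit it numerically on the first, unblocked pictures.

Run:
```python
from look import *
t=cam("top");s=cam("side")
t0=dict(t);t0["pixels"]=cv2.imread("pics/top0.png"); s0=dict(s); s0["pixels"]=cv2.imread("pics/side0.png")
def profile(im,A,B,nrm,v,rng):
    # mean gray along edge shifted by d along box dir nrm
    g=cv2.cvtColor(im["pixels"],cv2.COLOR_BGR2GRAY).astype(np.float32)
    out=[]
    for d in rng:
        u=np.array([proj(im,b2w(P+np.array(nrm)*d,v)) for P in np.linspace(A,B,25)],np.float32)
        out.append(cv2.remap(g,u[:,:1],u[:,1:],cv2.INTER_LINEAR).mean())
    return np.round(out).astype(int)
v=(608.4,197,-.153); rng=range(-20,21,2)
print(list(rng))
for nm,im in(("top0",t0),("side0",s0),("side",s)):
    print(nm,"x-",profile(im,(-219,12,22),(-219,80,22),(1,0,0),v,rng))
    print(nm,"x+",profile(im,(-141,30,22),(-141,65,22),(1,0,0),v,rng))
    print(nm,"y0",profile(im,(-210,0,22),(-150,0,22),(0,1,0),v,rng))
    print(nm,"y+",profile(im,(-210,92,22),(-150,92,22),(0,1,0),v,rng))
```

```text
[-20, -18, -16, -14, -12, -10, -8, -6, -4, -2, 0, 2, 4, 6, 8, 10, 12, 14, 16, 18, 20]
top0 x- [165 169 176 183 186 187 186 184 183 183 182 181 182 185 186 187 187 187
 187 187 187]
top0 x+ [186 187 187 187 187 188 187 187 185 185 184 173 148 129 121 120 127 143
 152 153 154]
top0 y0 [139 138 137 137 137 136 134 128 118 118 142 175 186 187 187 187 187 187
 187 187 187]
top0 y+ [188 188 188 188 187 187 188 188 188 187 187 186 185 185 185 185 185 186
 187 187 187]
side0 x- [205 203 201 199 195 187 176 164 157 158 166 179 189 195 198 199 199 199
 199 199 200]
side0 x+ [197 198 199 199 199 199 198 197 197 197 195 193 191 188 183 176 164 150
 139 134 135]
side0 y0 [135 135 134 134 135 137 144 154 166 178 187 193 197 198 199 199 199 199
 199 199 199]
side0 y+ [200 200 200 200 200 200 201 202 204 206 206 207 206 205 202 199 194 189
 183 178 171]
side x- [196 196 196 194 190 183 171 160 153 153 159 168 177 182 184 184 184 185
 185 185 185]
side x+ [184 184 185 185 185 185 184 184 183 183 184 185 185 184 181 174 162 148
 137 132 133]
side y0 [133 133 133 133 132 134 138 147 157 166 174 179 183 184 185 185 185 184
 184 184 185]
side y+ [185 185 185 186 187 188 190 193 196 199 202 203 203 202 199 196 192 186
 181 175 169]
```

Call:
apply_moves([
  [1, [-0.74, -0.53, 0.17], [0, 0, -0.016]],
  [1, [-0.72, -0.55, 0.17], [0, 0, -0.017]],
  [1, [-0.71, -0.57, 0.17], [0, 0, -0.016]],
  [1, [-0.69, -0.58, 0.17], [0, 0, -0.017]],
  [1, [-0.68, -0.6, 0.17], [0, 0, -0.016]],
  [1, [-0.66, -0.62, 0.17], [0, 0, -0.017]],
  [1, [-0.64, -0.64, 0.17], [0, 0, -0.016]],
  [1, [-0.47, -0.21, 0.65], [0, 0, -0.029]],
])

```text
t: 36.0
ee_pos: [441.0, -64.9, 109.3]
orientation: [2.135, 2.301, 0.003]
ft_force: [0.7, -0.3, -1.1]
width: 87.8
grasp_force: 0.0
```

Call:
apply_moves([
  [1, [-0.46, -0.23, 0.65], [0, 0, -0.029]],
  [1, [-0.46, -0.26, 0.65], [0, 0, -0.029]],
  [1, [-0.44, -0.27, 0.65], [0, 0, -0.028]],
  [1, [0, 0, 0.2], [0, 0, 0]],
  [1, [0, 0, 0], [0, 0, 0]],
  [1, [0, 0, 0], [0, 0, 0]],
])

```text
t: 36.75
ee_pos: [412.7, -135.5, 1.7]
orientation: [1.976, 2.44, 0.001]
ft_force: [0.1, -0.5, -0.7]
width: 87.8
grasp_force: 0.0
```

Run:
```python
from look import *
p,Rm,o=pose(); print(p,np.arctan2(Rm[1,0],Rm[0,0]),o["width"],o["ft_force"],o["qpos"].round(2))
s=cam("side"); print([(np.round(d["xy"],1),round(d["score"],2)) for l in("scraper","scraper_tip") for d in ctrl.pinpoint(l,"side")])
plan(p,Rm,[((410.3,-135.7,-18),1.78,1,12)])
```

```text
[ 412.65788454 -135.46429223    1.72886386] 1.780470847349896 87.79468540469304 [ 0.0994218  -0.48364036 -0.69722194] [-0.34  0.49  2.14  0.    0.5  -0.55]
[(array([354.1, 301.3]), 0.96), (array([306.3, 277.4]), 0.78)]
[[1,[0,-0.02,0.2],[0,0,0]],[1,[0.01,-0.03,0.19],[0.001,0.001,0]]]
```

Call:
apply_moves([
  [1, [0, -0.04, 0.16], [0, 0, 0]],
  [1, [0, -0.04, 0.16], [0, 0, 0]],
  [1, [0, 0, 0.06], [0, 0, 0]],
  [1, [0, 0, 0], [0, 0, 0]],
])

```text
t: 37.4
ee_pos: [407.3, -136.5, -18.6]
orientation: [-1.977, -2.44, 0.001]
ft_force: [-0.6, -0.4, -0.2]
width: 88.1
grasp_force: 0.0
```

Call:
apply_moves([
  [1, [0, 0, 0.04], [0, 0, 0]],
  [1, [0, 0, 0], [0, 0, 0]],
])

```text
t: 37.65
ee_pos: [407.7, -136.7, -20.2]
orientation: [1.978, 2.441, 0.0]
ft_force: [-0.4, -0.3, -0.1]
width: 87.9
grasp_force: 0.0
```

Call:
apply_moves([
  [1, [0, 0, 0.04], [0, 0, 0]],
  [1, [0, 0, 0], [0, 0, 0]],
])

```text
t: 37.9
ee_pos: [407.6, -136.6, -22.2]
orientation: [-1.977, -2.441, 0.0]
ft_force: [0.0, 0.0, -0.5]
width: 87.3
grasp_force: 0.0
```

Call:
apply_moves([
  [-1, [0, 0, 0], [0, 0, 0]],
  [-1, [0, 0, 0], [0, 0, 0]],
  [-1, [0, 0, 0], [0, 0, 0]],
  [-1, [0, 0, 0], [0, 0, 0]],
  [-1, [0, 0, 0], [0, 0, 0]],
  [-1, [0, 0, 0], [0, 0, 0]],
  [-1, [0, 0, 0], [0, 0, 0]],
  [-1, [0, 0, 0], [0, 0, 0]],
])

```text
t: 38.9
ee_pos: [408.0, -136.7, -22.1]
orientation: [1.977, 2.441, 0.0]
ft_force: [0.7, 0.4, -1.0]
width: 25.5
grasp_force: 30.0
```

Run:
```python
from plan import *
p,Rm,o=pose(); print(p,np.arctan2(Rm[1,0],Rm[0,0]),o["width"],o["grasp_force"],o["ft_force"])
B=(608.4,197,-.153)
# tip 120 ahead of grip; want tip 25 before mouth -> grip at y=-145
g=b2w((-180,-150,0),B); print(g)
plan(p,Rm,[((p[0],p[1],28),None,-1,20),((g[0],g[1],28),1.418,-1,40)])
```

```text
[ 407.98319483 -136.71645709  -22.07948374] 1.7799590372545746 25.484115214583852 29.998708069324493 [ 0.68342558  0.35674085 -1.0010261 ]
[407.64213803  76.18493117   0.        ]
[[-1,[0,0,-0.33],[0,0,0]],[-1,[0,0,-0.34],[0,0,0]],[-1,[0,0,-0.33],[0,0,0]],[-1,[0.69,0.15,0],[0,0,0.038]],[-1,[0.7,0.1,0],[0,0,0.038]],[-1,[0.71,0.06,0],[0,0,0.039]],[-1,[0.71,0.02,0],[0,0,0.038]],[-1,[0.71,-0.02,0],[0,0,0.039]]]
[[-1,[0.71,-0.07,0],[0,0,0.038]]]
```

Call:
apply_moves([
  [-1, [0, 0, -0.33], [0, 0, 0]],
  [-1, [0, 0, -0.34], [0, 0, 0]],
  [-1, [0, 0, -0.33], [0, 0, 0]],
  [-1, [0.69, 0.15, 0], [0, 0, 0.038]],
  [-1, [0.7, 0.1, 0], [0, 0, 0.038]],
  [-1, [0.71, 0.06, 0], [0, 0, 0.039]],
  [-1, [0.71, 0.02, 0], [0, 0, 0.038]],
  [-1, [0.71, -0.02, 0], [0, 0, 0.039]],
])

```text
t: 39.9
ee_pos: [406.7, 41.8, 27.7]
orientation: [-2.324, -2.114, 0.001]
ft_force: [-0.0, 0.4, -2.1]
width: 25.8
grasp_force: 30.0
```

Call:
apply_moves([
  [-1, [0.71, -0.07, 0], [0, 0, 0.038]],
  [-1, [0, 0, 0.5], [0, 0, 0]],
  [-1, [0, 0, 0.3], [0, 0, 0]],
  [-1, [0, 0, 0], [0, 0, 0]],
  [-1, [0, 0, 0], [0, 0, 0]],
])

```text
t: 40.52
ee_pos: [407.1, 76.3, -11.9]
orientation: [-2.384, -2.046, 0.0]
ft_force: [-0.5, -1.0, -2.7]
width: 25.4
grasp_force: 30.0
```

Run:
```python
from look import *
p,Rm,o=pose(); yaw=np.arctan2(Rm[1,0],Rm[0,0]); print(p,yaw,o["width"],o["grasp_force"],o["ft_force"])
s=cam("side"); B=(608.4,197,-.153)
print([(np.round(d["xy"],1),round(d["score"],2)) for l in("scraper","scraper_tip","sheath_mouth") for d in ctrl.pinpoint(l,"side")])
c=np.array([np.cos(yaw),np.sin(yaw),0]); print("pred tip",proj(s,[*(p+c*120)[:2],22]),proj(s,[*(p+c*120+[2,1,0])[:2],22]))
l,t,r,b=(235,190,345,290); cv2.imwrite("pics/ins.png",cv2.resize(s["pixels"][t:b,l:r],None,fx=6.5,fy=6,interpolation=cv2.INTER_CUBIC))
g=b2w((-180,-150,0),B); plan(p,Rm,[((g[0],g[1],-19),1.418,-1,10)])
```

```text
[407.14032723  76.25645666 -11.91381581] 1.4184183651028708 25.353157763617343 29.9972140789032 [-0.54280465 -0.95386015 -2.66636197]
[(array([292.3, 256.6]), 0.57), (array([268.7, 231.7]), 0.91), (array([215.9, 203.3]), 0.71), (array([266.2, 227.6]), 0.96), (array([301.5, 209.8]), 0.47)]
pred tip [270.9886631  227.49537091] [271.36378427 227.0698188 ]
[[-1,[0,0.01,0.14],[0,0,0]]]
```

View pics/ins.png

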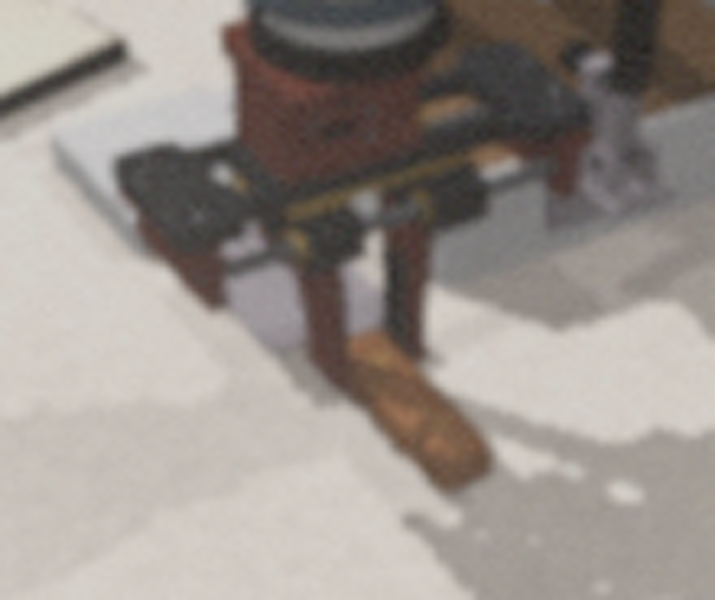

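The blade is lined up before the mouth: the tip is near (268,231) and the sheath is at the upper left. I'll lower to the bench and slide in stepwise.

Call:
apply_moves([
  [-1, [0, 0.01, 0.1], [0, 0, 0]],
  [-1, [0, 0, 0.09], [0, 0, 0]],
  [-1, [0, 0, 0], [0, 0, 0]],
  [-1, [0.15, 0, 0], [0, 0, 0]],
  [-1, [0.15, 0, 0], [0, 0, 0]],
  [-1, [0.15, 0, 0], [0, 0, 0]],
  [-1, [0, 0, 0], [0, 0, 0]],
])

```text
t: 41.6
ee_pos: [411.3, 99.2, -21.6]
orientation: [2.383, 2.047, 0.0]
ft_force: [-0.2, 0.2, -2.9]
width: 25.7
grasp_force: 30.0
```

Call:
apply_moves([
  [-1, [0.15, 0, 0], [0, 0, 0]],
  [-1, [0.15, 0, 0], [0, 0, 0]],
  [-1, [0, 0, 0], [0, 0, 0]],
])

```text
t: 41.98
ee_pos: [413.7, 113.9, -21.6]
orientation: [2.383, 2.047, 0.001]
ft_force: [0.1, -0.1, -2.6]
width: 25.6
grasp_force: 30.0
```

Call:
apply_moves([
  [-1, [0.15, 0, 0], [0, 0, 0]],
  [-1, [0.15, 0, 0], [0, 0, 0]],
  [-1, [0, 0, 0], [0, 0, 0]],
])

```text
t: 42.35
ee_pos: [415.9, 128.8, -21.6]
orientation: [2.383, 2.047, 0.001]
ft_force: [-0.7, 0.2, -2.4]
width: 26.1
grasp_force: 30.0
```

Call:
apply_moves([
  [-1, [0.15, 0, 0], [0, 0, 0]],
  [-1, [0.15, 0, 0], [0, 0, 0]],
  [-1, [0, 0, 0], [0, 0, 0]],
])

```text
t: 42.72
ee_pos: [418.3, 143.6, -21.6]
orientation: [2.383, 2.047, 0.001]
ft_force: [0.9, -0.5, -2.5]
width: 25.6
grasp_force: 30.0
```

Call:
apply_moves([
  [-1, [0.15, 0, 0], [0, 0, 0]],
  [-1, [0.15, 0, 0], [0, 0, 0]],
  [-1, [0, 0, 0], [0, 0, 0]],
])

```text
t: 43.1
ee_pos: [420.6, 158.4, -21.6]
orientation: [2.383, 2.047, 0.001]
ft_force: [0.6, 0.8, -2.6]
width: 25.5
grasp_force: 30.0
```

Call:
apply_moves([
  [-1, [0.15, 0, 0], [0, 0, 0]],
  [-1, [0.15, 0, 0], [0, 0, 0]],
  [-1, [0.15, 0, 0], [0, 0, 0]],
  [-1, [0, 0, 0], [0, 0, 0]],
])

```text
t: 43.6
ee_pos: [423.9, 180.7, -21.6]
orientation: [2.383, 2.047, 0.001]
ft_force: [0.9, -0.1, -2.7]
width: 25.8
grasp_force: 30.0
```

Call:
apply_moves([
  [-1, [0.1, 0, 0], [0, 0, 0]],
  [-1, [0.06, 0, 0], [0, 0, 0]],
  [-1, [0, 0, 0], [0, 0, 0]],
])

```text
t: 43.98
ee_pos: [424.9, 188.2, -21.6]
orientation: [2.384, 2.046, 0.0]
ft_force: [0.5, 0.9, -2.5]
width: 25.8
grasp_force: 30.0
```

Call:
apply_moves([
  [-1, [0.06, 0, 0], [0, 0, 0]],
  [-1, [0, 0, 0], [0, 0, 0]],
])

```text
t: 44.22
ee_pos: [425.4, 191.1, -21.6]
orientation: [2.384, 2.046, 0.0]
ft_force: [-0.4, -0.1, -2.8]
width: 25.9
grasp_force: 30.0
```

Run:
```python
from look import *
p,Rm,o=pose(); B=(608.4,197,-.153); d=p[:2]-B[:2]; c,s_=np.cos(B[2]),np.sin(B[2]); print(p,"box",c*d[0]+s_*d[1],-s_*d[0]+c*d[1],o["ft_force"])
s=cam("side")
print([(l,np.round(d["xy"],1),round(d["score"],2)) for l in("scraper","scraper_tip","sheath_mouth") for d in ctrl.pinpoint(l,"side")])
hb=ctrl.masks_of("scraper","side"); print([(x["bbox"],x["score"]) for x in hb])
yw=1.418; u=np.array([np.cos(yw),np.sin(yw)])
for z in(0,22):print("handle rear pred",[proj(s,[*(p[:2]+[2,1]+u*k+n*np.array([-u[1],u[0]])),z]).round(1).tolist() for k in(-80,) for n in(-13,13)])
l,t,r,b=(235,190,345,290); cv2.imwrite("pics/ins2.png",cv2.resize(s["pixels"][t:b,l:r],None,fx=6.5,fy=6,interpolation=cv2.INTER_CUBIC))
```

```text
[425.39673457 191.0658521  -21.61119296] box -179.9610923743199 -33.75521439867175 [-0.35316701 -0.0708775  -2.83826548]
[('scraper', array([273.9, 236.4]), 0.54), ('sheath_mouth', array([267.7, 228. ]), 0.55)]
[([268.2, 223.5, 289.6, 251.9], 0.82), ([362.2, 175.0, 368.4, 203.4], 0.52)]
handle rear pred [[289.9, 247.3], [281.5, 250.4]]
handle rear pred [[289.6, 241.0], [281.1, 244.1]]
```

View pics/ins2.png

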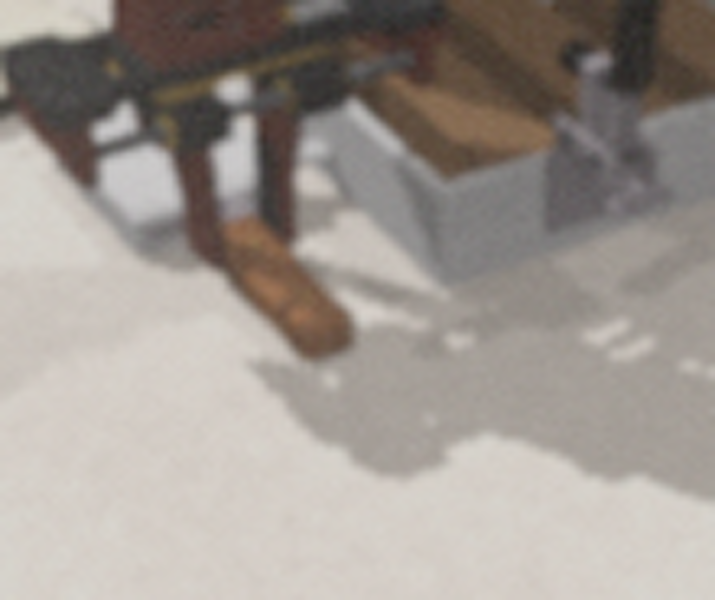

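The blade is in the sheath, with the handle rear at px (283,250) as predicted. I push the last few mm until it stops.

Call:
apply_moves([
  [-1, [0.04, 0, 0], [0, 0, 0]],
  [-1, [0.03, 0, 0], [0, 0, 0]],
  [-1, [0, 0, 0], [0, 0, 0]],
])

```text
t: 44.85
ee_pos: [425.7, 193.6, -21.6]
orientation: [2.383, 2.047, -0.002]
ft_force: [1.9, -7.5, -1.6]
width: 25.5
grasp_force: 30.0
```

Call:
apply_moves([
  [-1, [0.03, 0, 0], [0, 0, 0]],
  [-1, [0, 0, 0], [0, 0, 0]],
])

```text
t: 45.1
ee_pos: [425.6, 193.7, -21.6]
orientation: [2.382, 2.047, -0.005]
ft_force: [3.8, -18.7, 1.3]
width: 25.9
grasp_force: 30.0
```

It's home: contact force 18 N. Release and go to the lid.

Call:
apply_moves([
  [0.1, [0, 0, 0], [0, 0, 0]],
  [0.1, [0, 0, 0], [0, 0, 0]],
  [0.1, [0, 0, 0], [0, 0, 0]],
  [0.1, [0, 0, -0.3], [0, 0, 0]],
  [0.1, [0, 0, -0.8], [0, 0, 0]],
  [-1, [0, 0, -0.9], [0, 0, 0]],
  [-1, [0, 0, -0.9], [0, 0, 0]],
  [-1, [0, 0, -0.9], [0, 0, 0]],
])

```text
t: 46.1
ee_pos: [425.8, 195.9, 170.9]
orientation: [2.383, 2.046, 0.002]
ft_force: [1.1, -0.2, 0.3]
width: 21.4
grasp_force: 0.0
```

Run:
```python
from look import *
p,Rm,o=pose(); print(p,np.arctan2(Rm[1,0],Rm[0,0]),o["width"],o["ft_force"])
B=(608.4,197,-.153)
q=b2w((0,140,0),B)
plan(p,Rm,[((p[0]+20,p[1]-20,250),1.418,-1),((q[0],q[1],250),1.418,-1),((q[0],q[1],169),1.418,-1,40)])
for n in("side","top"):
    im=cam(n); print(n,[(l,np.round(d["xy"],1),round(d["score"],2)) for l in("lid_edge","scraper") for d in ctrl.pinpoint(l,n)])
    for th in(1.45,1.55,1.65,1.75): print(th,proj(im,b2w((0,91-182*np.cos(th)+3*np.sin(th),56+182*np.sin(th)))))
```

```text
[425.79234757 195.90646787 170.91680739] 1.4188638626934582 21.416080111091862 [ 1.09050068 -0.17264426  0.27214439]
[[-1,[-0.17,0.23,-0.79],[0,0,0]],[-1,[-0.16,0.23,-0.79],[0.001,0,0.001]],[-1,[0.62,0.52,0],[0,0,0]],[-1,[0.62,0.53,0],[0,0,0]],[-1,[0.62,0.52,0],[0,0,0]],[-1,[0.62,0.53,0],[0,0,0]],[-1,[0.62,0.52,0],[0,0,0]],[-1,[0.61,0.53,0],[0,0,0]]]
[[-1,[0,0,0.54],[0,0,0]],[-1,[0,0,0.54],[0,0,0]],[-1,[0,0,0.54],[0,0,0]]]
side [('lid_edge', array([303.5, 128.1]), 0.78), ('lid_edge', array([334.9, 201.6]), 0.42), ('scraper', array([275.7, 237.2]), 0.87), ('scraper', array([301.2, 214.2]), 0.59)]
1.45 [307.04229564 129.68898122]
1.55 [303.88659485 127.05227283]
1.65 [300.80139174 125.05370197]
1.75 [297.82241686 123.69911672]
top [('lid_edge', array([214.1, 165.3]), 0.9), ('lid_edge', array([476.8, 213.5]), 0.51), ('scraper', array([261.5, 239.2]), 0.63)]
1.45 [218.25826815 165.38324488]
1.55 [212.01702833 164.20736894]
1.65 [205.92977177 163.1666897 ]
1.75 [200.08031761 162.27496112]
```

Call:
apply_moves([
  [-1, [-0.17, 0.23, -0.79], [0, 0, 0]],
  [-1, [-0.16, 0.23, -0.79], [0, 0, 0]],
  [-1, [0.62, 0.52, 0], [0, 0, 0]],
  [-1, [0.62, 0.53, 0], [0, 0, 0]],
  [-1, [0.62, 0.52, 0], [0, 0, 0]],
  [-1, [0.62, 0.53, 0], [0, 0, 0]],
  [-1, [0.62, 0.52, 0], [0, 0, 0]],
  [-1, [0.61, 0.53, 0], [0, 0, 0]],
])

```text
t: 47.4
ee_pos: [630.2, 336.1, 244.7]
orientation: [-2.383, -2.046, 0.006]
ft_force: [-0.1, -0.1, -0.3]
width: 0.7
grasp_force: 0.0
```

Run:
```python
from look import *
p,Rm,o=pose(); print(p)
B=(608.4,197,-.153)
t=cam("top"); n,lab,st,ce=cv2.connectedComponentsWithStats(brown(t).astype(np.uint8))
for b in(-66,0,66):
    g=b2w((b,0,28)); u=proj(t,g); k=[i for i in range(1,n) if st[i,4]>80 and np.linalg.norm(ce[i]-u)<10]; l,q=(u-45).astype(int)
    if k:
        v,f=fitsil([(t,(lab[q:q+90,l:l+90]==k[0]).astype(np.float32),(l,q,l+90,q+90))],[boxpts(160,40,8,48)],(g[0],g[1],1.418),step=(6,6,.08)); d=v[:2]-[610.4,198]; c,s=np.cos(B[2]),np.sin(B[2]); print("box frame",c*d[0]+s*d[1],-s*d[0]+c*d[1],v[2],f)
q=b2w((0,140,0),B); r=140
W=[((q[0],q[1],169),1.418,-1,40)]
for th in np.radians([95,85,75,65,55,45,35,25,15,8]):
    P=b2w((0,91-r*np.cos(th)+6*np.sin(th)+10,56+r*np.sin(th)+6*np.cos(th)-27),B); W.append((P,1.418,-1,30))
plan(p,Rm,W)
```

```text
[630.16553296 336.05882282 244.72997214]
box frame -60.37844992103809 2.2760121165646154 1.4174829135548443 0.08205042779445648
box frame -0.05813235575919923 -0.6994711308557442 1.420684278507486 0.06646479666233063
box frame 65.66422983665213 0.06714577312894221 1.4117035820241055 0.07664990425109863
[[-1,[-0.01,0,0.76],[-0.001,0.001,0]],[-1,[0,0,0.75],[-0.001,0.001,0]],[-1,[-0.42,0,0.03],[0,0,0]],[-1,[-0.49,0,-0.03],[0,0,0]],[-1,[-0.48,0,0.07],[0,0,0]],[-1,[-0.47,0,0.14],[0,0,0]],[-1,[-0.43,0,0.23],[0,0,0]],[-1,[-0.39,-0.01,0.3],[0,0,0]]]
[[-1,[-0.33,0,0.36],[0,0,0]],[-1,[-0.26,0,0.41],[0,0,0]],[-1,[-0.19,0,0.45],[0,0,0]],[-1,[-0.08,0,0.33],[0,0,0]]]
```

Call:
apply_moves([
  [-1, [-0.01, 0, 0.76], [0, 0, 0]],
  [-1, [0, 0, 0.75], [0, 0, 0]],
  [-1, [-0.42, 0, 0.03], [0, 0, 0]],
  [-1, [0, 0, 0], [0, 0, 0]],
])

```text
t: 47.95
ee_pos: [626.6, 312.5, 170.2]
orientation: [-2.385, -2.044, 0.002]
ft_force: [-0.0, 0.9, 1.0]
width: 0.8
grasp_force: 0.0
```

Call:
apply_moves([
  [-1, [-0.49, 0, -0.03], [0, 0, 0]],
  [-1, [-0.48, 0, 0.07], [0, 0, 0]],
])

```text
t: 48.2
ee_pos: [620.5, 266.0, 170.6]
orientation: [2.383, 2.046, 0.007]
ft_force: [1.7, 4.4, 1.0]
width: 0.5
grasp_force: 1.7
```

Call:
apply_moves([
  [-1, [-0.47, 0, 0.14], [0, 0, 0]],
  [-1, [-0.43, 0, 0.23], [0, 0, 0]],
])

```text
t: 48.45
ee_pos: [613.3, 220.0, 150.5]
orientation: [2.383, 2.045, 0.003]
ft_force: [2.7, 1.5, 2.4]
width: 0.2
grasp_force: 1.5
```

Call:
apply_moves([
  [-1, [-0.39, 0, 0.3], [0, 0, 0]],
  [-1, [-0.33, 0, 0.36], [0, 0, 0]],
  [-1, [-0.26, 0, 0.41], [0, 0, 0]],
  [-1, [0, 0, 0], [0, 0, 0]],
])

```text
t: 48.95
ee_pos: [602.6, 171.3, 93.4]
orientation: [-2.384, -2.043, 0.009]
ft_force: [0.1, -0.0, 0.6]
width: 0.3
grasp_force: 0.0
```

Call:
apply_moves([
  [-1, [-0.19, 0, 0.45], [0, 0, 0]],
  [-1, [-0.08, 0, 0.3], [0, 0, 0]],
  [-1, [0, 0, 0], [0, 0, 0]],
])

```text
t: 49.32
ee_pos: [602.0, 159.8, 57.6]
orientation: [-2.383, -2.045, 0.004]
ft_force: [0.0, 0.5, -0.4]
width: 0.8
grasp_force: 0.0
```

Call:
apply_moves([
  [-1, [0, 0, 0.15], [0, 0, 0]],
  [-1, [0, 0, 0.15], [0, 0, 0]],
])

```text
t: 49.58
ee_pos: [603.7, 160.4, 44.1]
orientation: [2.383, 2.046, 0.001]
ft_force: [0.9, -0.1, 1.3]
width: 0.6
grasp_force: 0.8
```

Call:
apply_moves([
  [-1, [0, 0, 0.1], [0, 0, 0]],
  [-1, [0, 0, 0.04], [0, 0, 0]],
  [-1, [0, 0, 0], [0, 0, 0]],
])

```text
t: 49.95
ee_pos: [603.0, 160.2, 36.6]
orientation: [-2.384, -2.046, 0.0]
ft_force: [0.8, 0.3, -0.7]
width: 0.2
grasp_force: 0.0
```

Call:
apply_moves([
  [-1, [0, 0, 0.06], [0, 0, 0]],
  [-1, [0, 0, 0], [0, 0, 0]],
])

```text
t: 50.2
ee_pos: [603.1, 160.2, 33.7]
orientation: [-2.384, -2.046, 0.0]
ft_force: [0.1, 0.4, -0.9]
width: 0.5
grasp_force: 0.0
```

Call:
apply_moves([
  [-1, [0, 0, 0.05], [0, 0, 0]],
  [-1, [0, 0, 0], [0, 0, 0]],
])

```text
t: 50.45
ee_pos: [603.1, 160.1, 31.2]
orientation: [-2.384, -2.046, 0.0]
ft_force: [1.0, 0.3, -1.2]
width: 0.6
grasp_force: 0.0
```

Call:
apply_moves([
  [-1, [0, 0, 0.04], [0, 0, 0]],
  [-1, [0, 0, 0], [0, 0, 0]],
])

```text
t: 50.7
ee_pos: [603.2, 160.2, 29.2]
orientation: [-2.384, -2.046, 0.0]
ft_force: [0.1, -0.1, 0.3]
width: 0.1
grasp_force: 0.0
```

Run:
```python
from look import *
p,Rm,o=pose(); print(p,o["ft_force"])
for n in("side","top"):
    im=cam(n); print(n,[(l,np.round(d["xy"],1),round(d["score"],2)) for l in("lid_edge","clamp_1_tip","clamp_2_tip") for d in ctrl.pinpoint(l,n)])
    for th in(0,.1,.2,1,1.5): print(th,proj(im,b2w((0,91-182*np.cos(th)+3*np.sin(th),59+182*np.sin(th)))))
```

```text
[603.17127313 160.16403255  29.21471972] [ 0.12429956 -0.0847185   0.32311559]
side [('lid_edge', array([337.4, 210.6]), 0.91), ('clamp_1_tip', array([268.8, 229.8]), 0.28), ('clamp_2_tip', array([367.6, 175.2]), 0.54)]
0 [336.59824648 208.42629586]
0.1 [336.5242195  202.87830258]
0.2 [336.09737152 197.0001273 ]
1 [321.03110643 147.76199384]
1.5 [305.43901344 127.3056202 ]
top [('lid_edge', array([278.6, 185.8]), 0.73), ('clamp_1_tip', array([287.1, 194.3]), 0.53), ('clamp_2_tip', array([297.1, 163.3]), 0.55), ('clamp_2_tip', array([289.1, 197.3]), 0.31)]
0 [279.59749353 185.55595452]
0.1 [278.70112829 184.54585815]
0.2 [277.22559463 183.42024799]
1 [245.75159995 171.66630889]
1.5 [214.88973898 164.56234757]
```

Call:
apply_moves([
  [-1, [0, 0, 0.04], [0, 0, 0]],
  [-1, [0, 0, 0], [0, 0, 0]],
])

```text
t: 51.35
ee_pos: [603.2, 160.1, 27.3]
orientation: [-2.384, -2.046, 0.0]
ft_force: [0.1, -0.6, -0.0]
width: 0.5
grasp_force: 0.0
```

Call:
apply_moves([
  [-1, [0, 0, 0.04], [0, 0, 0]],
  [-1, [0, 0, 0], [0, 0, 0]],
])

```text
t: 51.6
ee_pos: [603.3, 160.1, 27.0]
orientation: [2.384, 2.046, 0.0]
ft_force: [-5.8, -0.7, 14.7]
width: 0.6
grasp_force: 7.3
```

Hard contact on the shut lid at reading 27 means the shut-finger tip offset is about 35. Now clamp 1.

```bash
cat > cl.py <<'E'
from plan import *
B=(608.4,197,-.153)
def clampw(x,rho=88,end=84):
    W=[]
    for ph in np.radians([*range(0,end,12),end]):
        W.append((b2w((x,-128-rho*np.sin(ph)+9*np.cos(ph)+9,76+rho*np.cos(ph)+9*np.sin(ph)-35),B),1.418,-1,30))
    return W
E
python3 - <<'E'
from cl import *
p,Rm,o=pose(); print(p)
a=b2w((-50,-75,0),B)
plan(p,Rm,[((p[0],p[1],150),1.418,-1),((a[0],a[1],150),1.418,-1),((a[0],a[1],129),1.418,-1)]); print()
plan(np.array([a[0],a[1],129]),Rdown(1.418),clampw(-50))
E
```

```text
[603.28149883 160.12613112  26.95295694]
[[-1,[0,0,-0.82],[0,0,0]],[-1,[0,0,-0.82],[0,0,0]],[-1,[0,0,-0.82],[0,0,0]],[-1,[-0.38,-0.51,0],[0,0,0]],[-1,[-0.37,-0.5,0],[0,0,0]],[-1,[0,0,0.42],[0,0,0]]]

[[-1,[-0.35,0,0],[0,0,0]],[-1,[-0.35,0,0],[0,0,0]],[-1,[-0.37,0,0],[0,0,0]],[-1,[-0.36,0,0.08],[0,0,0]],[-1,[-0.34,0,0.15],[0,0,0]],[-1,[-0.3,0,0.22],[0,0,0]],[-1,[-0.24,0,0.27],[0,0,0]],[-1,[-0.19,0,0.32],[0,0,0]]]
[[-1,[-0.11,0,0.36],[0,0,0]]]
```

Call:
apply_moves([
  [-1, [0, 0, -0.82], [0, 0, 0]],
  [-1, [0, 0, -0.82], [0, 0, 0]],
  [-1, [0, 0, -0.82], [0, 0, 0]],
  [-1, [-0.38, -0.51, 0], [0, 0, 0]],
  [-1, [-0.37, -0.5, 0], [0, 0, 0]],
  [-1, [0, 0, 0.42], [0, 0, 0]],
  [-1, [0, 0, 0], [0, 0, 0]],
  [-1, [0, 0, 0], [0, 0, 0]],
])

```text
t: 52.6
ee_pos: [548.1, 130.9, 127.7]
orientation: [2.384, 2.046, 0.001]
ft_force: [0.2, -0.5, -0.5]
width: 0.6
grasp_force: 0.0
```

Call:
apply_moves([
  [-1, [-0.35, 0, 0], [0, 0, 0]],
  [-1, [-0.35, 0, 0], [0, 0, 0]],
])

```text
t: 52.85
ee_pos: [542.3, 95.0, 127.7]
orientation: [2.383, 2.047, 0.0]
ft_force: [0.3, 0.1, -1.1]
width: 0.7
grasp_force: 0.0
```

Call:
apply_moves([
  [-1, [-0.37, 0, 0], [0, 0, 0]],
  [-1, [-0.36, 0, 0.08], [0, 0, 0]],
  [-1, [-0.34, 0, 0.15], [0, 0, 0]],
])

```text
t: 53.22
ee_pos: [534.3, 41.9, 115.9]
orientation: [2.384, 2.045, 0.001]
ft_force: [0.6, 0.8, 0.0]
width: 0.5
grasp_force: 0.8
```

Call:
apply_moves([
  [-1, [-0.3, 0, 0.22], [0, 0, 0]],
  [-1, [-0.24, 0, 0.27], [0, 0, 0]],
])

```text
t: 53.48
ee_pos: [530.2, 15.4, 90.6]
orientation: [2.384, 2.045, 0.001]
ft_force: [1.8, 1.5, -0.2]
width: 0.4
grasp_force: 0.8
```

Call:
apply_moves([
  [-1, [-0.19, 0, 0.32], [0, 0, 0]],
  [-1, [-0.11, 0, 0.36], [0, 0, 0]],
  [-1, [0, 0, 0], [0, 0, 0]],
])

```text
t: 53.85
ee_pos: [525.9, 1.3, 55.3]
orientation: [-2.382, -2.044, 0.005]
ft_force: [1.0, -1.1, 0.2]
width: 0.6
grasp_force: 0.0
```

Call:
apply_moves([
  [-1, [0, 0, 0.05], [0, 0, 0]],
  [-1, [0, 0, 0], [0, 0, 0]],
])

```text
t: 54.1
ee_pos: [527.9, 2.0, 55.0]
orientation: [2.383, 2.047, 0.0]
ft_force: [0.2, 0.0, 0.0]
width: 0.6
grasp_force: 0.0
```

Call:
apply_moves([
  [-1, [0, 0, 0.05], [0, 0, 0]],
  [-1, [0, 0, 0], [0, 0, 0]],
])

```text
t: 54.35
ee_pos: [528.0, 1.9, 52.6]
orientation: [2.383, 2.046, 0.001]
ft_force: [0.6, 0.0, -0.5]
width: 0.9
grasp_force: 0.1
```

Keep pressing in small steps until a firm stop.

Call:
apply_moves([
  [-1, [0, 0, 0.04], [0, 0, 0]],
  [-1, [0, 0, 0], [0, 0, 0]],
])

```text
t: 54.6
ee_pos: [527.8, 1.7, 50.3]
orientation: [2.384, 2.046, 0.0]
ft_force: [-0.0, 0.3, -0.4]
width: 0.6
grasp_force: 0.1
```

Call:
apply_moves([
  [-1, [0, 0, 0.04], [0, 0, 0]],
  [-1, [0, 0, 0], [0, 0, 0]],
])

```text
t: 54.85
ee_pos: [528.0, 1.7, 49.4]
orientation: [2.384, 2.046, 0.0]
ft_force: [-4.2, -0.6, 13.1]
width: 0.3
grasp_force: 6.7
```

Run:
```python
from cl import *
p,Rm,o=pose(); print(p,o["ft_force"])
for n in("side","top"):
    im=cam(n); print(n,[(l,np.round(d["xy"],1),round(d["score"],2)) for l in("clamp_1_tip","lid_edge") for d in ctrl.pinpoint(l,n)])
    for ph in(0,1.2,1.3,1.4,1.5): print(ph,[proj(im,b2w((x,-128-110*np.sin(ph),76+110*np.cos(ph)))).round(1) for x in(-50,50)])
```

```text
[527.97072185   1.69235586  49.43866161] [-4.20576985 -0.56024209 13.11873184]
side [('clamp_1_tip', array([351.5, 235.7]), 0.51), ('lid_edge', array([335.8, 209.1]), 0.79)]
0 [array([329.4, 179.7]), array([360.9, 170. ])]
1.2 [array([350.8, 221.5]), array([382.2, 210.1])]
1.3 [array([351.4, 225.5]), array([382.6, 214. ])]
1.4 [array([351.7, 229.4]), array([382.8, 217.8])]
1.5 [array([351.8, 233.1]), array([382.8, 221.4])]
top [('lid_edge', array([280.7, 185.5]), 0.92)]
0 [array([284.8, 197.2]), array([291.1, 164.3])]
1.2 [array([319.3, 206.3]), array([325.1, 174.8])]
1.3 [array([320.4, 206.9]), array([326.2, 175.6])]
1.4 [array([321.2, 207.5]), array([326.9, 176.4])]
1.5 [array([321.6, 208. ]), array([327.3, 177.1])]
```

Run:
```python
from cl import *
p,Rm,o=pose()
a=b2w((50,-75,0),B)
plan(p,Rm,[((p[0],p[1],185),1.418,-1),((a[0],a[1],185),1.418,-1),((a[0],a[1],129),1.418,-1)]); print()
plan(np.array([a[0],a[1],129]),Rdown(1.418),clampw(50))
```

```text
[[-1,[0,0,-0.9],[0,0,0]],[-1,[0,0,-0.91],[0,0,0]],[-1,[0,0,-0.9],[0,0,0]],[-1,[0.65,0.5,0],[0,0,0]],[-1,[0.65,0.5,0],[0,0,0]],[-1,[0.65,0.5,0],[0,0,0]],[-1,[0.65,0.5,0],[0,0,0]],[-1,[0,0,0.56],[0,0,0]]]
[[-1,[0,0,0.56],[0,0,0]]]

[[-1,[-0.35,0,0],[0,0,0]],[-1,[-0.35,0,0],[0,0,0]],[-1,[-0.37,0,0],[0,0,0]],[-1,[-0.36,0,0.08],[0,0,0]],[-1,[-0.34,0,0.15],[0,0,0]],[-1,[-0.3,0,0.22],[0,0,0]],[-1,[-0.24,0,0.27],[0,0,0]],[-1,[-0.19,0,0.32],[0,0,0]]]
[[-1,[-0.11,0,0.36],[0,0,0]]]
```

Call:
apply_moves([
  [-1, [0, 0, 0.02], [0, 0, 0]],
  [-1, [0, 0, -0.92], [0, 0, 0]],
  [-1, [0, 0, -0.91], [0, 0, 0]],
  [-1, [0, 0, -0.9], [0, 0, 0]],
  [-1, [0.65, 0.5, 0], [0, 0, 0]],
  [-1, [0.65, 0.5, 0], [0, 0, 0]],
  [-1, [0.65, 0.5, 0], [0, 0, 0]],
  [-1, [0.65, 0.5, 0], [0, 0, 0]],
])

```text
t: 56.15
ee_pos: [647.0, 116.0, 183.6]
orientation: [-2.384, -2.046, 0.0]
ft_force: [0.7, 0.1, -0.5]
width: 0.7
grasp_force: 0.0
```

Call:
apply_moves([
  [-1, [0, 0, 0], [0, 0, 0]],
  [-1, [0, 0, 0.56], [0, 0, 0]],
  [-1, [0, 0, 0.56], [0, 0, 0]],
  [-1, [0, 0, 0], [0, 0, 0]],
])

```text
t: 56.65
ee_pos: [643.6, 114.0, 125.5]
orientation: [-2.382, -2.044, 0.008]
ft_force: [0.1, -0.5, -0.4]
width: 0.5
grasp_force: 0.0
```

Call:
apply_moves([
  [-1, [-0.35, 0, 0], [0, 0, 0]],
  [-1, [-0.35, 0, 0], [0, 0, 0]],
])

```text
t: 56.9
ee_pos: [641.5, 79.1, 129.3]
orientation: [2.383, 2.045, 0.002]
ft_force: [0.5, -0.3, 0.5]
width: 0.7
grasp_force: 0.0
```

Call:
apply_moves([
  [-1, [-0.37, 0, 0], [0, 0, 0]],
  [-1, [-0.36, 0, 0.08], [0, 0, 0]],
  [-1, [-0.34, 0, 0.15], [0, 0, 0]],
])

```text
t: 57.28
ee_pos: [633.4, 26.2, 116.7]
orientation: [2.383, 2.045, 0.002]
ft_force: [1.4, 0.4, 0.7]
width: 0.3
grasp_force: 0.9
```

Call:
apply_moves([
  [-1, [-0.3, 0, 0.22], [0, 0, 0]],
  [-1, [-0.24, 0, 0.27], [0, 0, 0]],
])

```text
t: 57.52
ee_pos: [629.0, -0.3, 91.0]
orientation: [2.384, 2.045, 0.0]
ft_force: [1.4, 1.7, 1.7]
width: 0.3
grasp_force: 0.8
```

Call:
apply_moves([
  [-1, [-0.19, 0, 0.32], [0, 0, 0]],
  [-1, [-0.11, 0, 0.36], [0, 0, 0]],
  [-1, [0, 0, 0.1], [0, 0, 0]],
  [-1, [0, 0, 0], [0, 0, 0]],
])

```text
t: 58.02
ee_pos: [625.9, -13.6, 52.0]
orientation: [-2.383, -2.046, 0.002]
ft_force: [-0.0, -0.1, -0.5]
width: 0.3
grasp_force: 0.0
```

Call:
apply_moves([
  [-1, [0, 0, 0.04], [0, 0, 0]],
  [-1, [0, 0, 0], [0, 0, 0]],
])

```text
t: 58.28
ee_pos: [626.8, -13.6, 51.2]
orientation: [2.383, 2.047, 0.001]
ft_force: [-0.3, -0.1, -0.0]
width: 0.5
grasp_force: 0.0
```

Call:
apply_moves([
  [-1, [0, 0, 0.04], [0, 0, 0]],
  [-1, [0, 0, 0], [0, 0, 0]],
])

```text
t: 58.52
ee_pos: [627.1, -13.8, 49.7]
orientation: [2.383, 2.046, 0.001]
ft_force: [-0.8, 1.1, 6.1]
width: 0.5
grasp_force: 2.6
```

Call:
apply_moves([
  [-1, [0, 0, 0.03], [0, 0, 0]],
  [-1, [0, 0, 0], [0, 0, 0]],
])

```text
t: 58.78
ee_pos: [627.2, -13.8, 49.4]
orientation: [2.383, 2.046, 0.002]
ft_force: [-5.2, 0.4, 15.0]
width: 0.3
grasp_force: 7.5
```

Call:
apply_moves([
  [-1, [0, 0, -0.9], [0, 0, 0]],
  [-1, [0, 0, -0.9], [0, 0, 0]],
  [-1, [0, 0, -0.9], [0, 0, 0]],
  [-1, [-0.8, 0.3, -0.4], [0, 0, 0]],
  [-1, [-0.8, 0.3, -0.4], [0, 0, 0]],
  [-1, [-0.8, 0.3, 0], [0, 0, 0]],
  [-1, [-0.8, 0.3, 0], [0, 0, 0]],
  [-1, [-0.8, 0.3, 0], [0, 0, 0]],
])

```text
t: 59.78
ee_pos: [670.6, -224.3, 222.6]
orientation: [2.384, 2.046, 0.0]
ft_force: [-0.0, 1.1, 0.7]
width: 0.3
grasp_force: 0.0
```

Run:
```python
from look import *
t=cam("top")
for n in("side","top"):
    im=cam(n); print(n,[(l,np.round(d["xy"],1),round(d["score"],2)) for l in("clamp_1_tip","clamp_2_tip","lid_edge","scraper","notebook","marker") for d in ctrl.pinpoint(l,n)][:8])
    print([proj(im,b2w((x,-128-110*np.sin(1.5),76+110*np.cos(1.5)))).round(1) for x in(-50,50)],proj(im,b2w((-178,-55,11))),proj(im,b2w((0,-91,59))))
    l,tt,r,b=(185,120,345,280) if n=="top" else (230,110,400,280)
    I=cv2.resize(im["pixels"][tt:b,l:r],(400,400),interpolation=cv2.INTER_CUBIC); A=I if n=="side" else np.hstack([A,I])
cv2.imwrite("pics/fin.png",A)
m=ctrl.masks_of("scraper","top"); im=cam("top")
for d in m[:1]: print(d["bbox"],d["score"])
```

```text
side [('clamp_1_tip', array([351.4, 239. ]), 0.46), ('clamp_2_tip', array([386., 227.]), 0.59), ('clamp_2_tip', array([273.7, 237.1]), 0.51), ('lid_edge', array([334.7, 208.3]), 0.93), ('marker', array([399.2, 370.2]), 0.91)]
[array([351.8, 233.1]), array([382.8, 221.4])] [276.21676453 234.76413179] [336.59824648 208.42629586]
top [('clamp_1_tip', array([321.4, 205.8]), 0.56), ('clamp_2_tip', array([328.7, 175.5]), 0.55), ('lid_edge', array([276.6, 184.9]), 0.58), ('scraper', array([261.9, 239.6]), 0.66), ('notebook', array([180.6, 247.4]), 0.92), ('marker', array([417.3, 267. ]), 0.51)]
[array([321.6, 208. ]), array([327.3, 177.1])] [260.12597066 238.71263681] [279.59749353 185.55595452]
[241.3, 235.1, 275.3, 247.7] 0.68
```

View pics/fin.png

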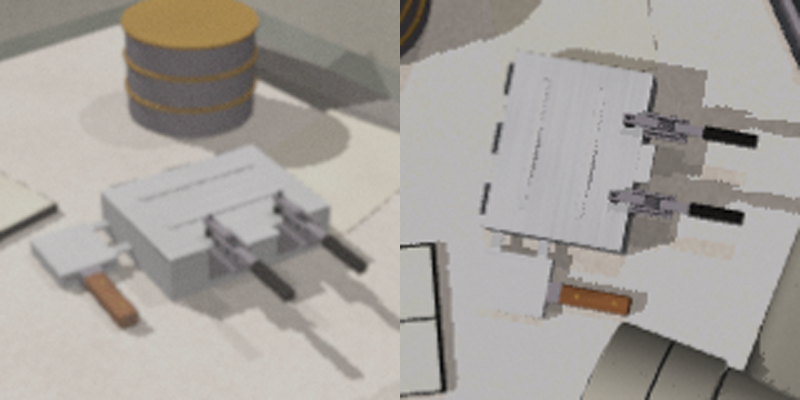

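The final picture shows the lid shut, both handles level (tips at px (321,206) and (328,176) in top), and the scraper home against the sheath at px (262,239). The notebook and marker have not moved.

```bash
python3 -c "
from workcell import ctrl
print(ctrl.close_job())"
```

```text
the job is handed in; nothing more can be done
None
```

The job is handed in: all three prisms are in their grooves, the scraper was pushed home to its stop, and the lid was shut before both clamps went down. The notebook and marker stayed in place, and the run took about 60 s of the 208 s allowed; the hand-in call returned no verdict.

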